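# Load and clamp a glass bonding jig

## Task

Lay every loose rectangular glass tile flat in a pocket of the clamping jig, one to a pocket, then set the steel pressure plate on top so that it sits flat on both end rails between the guides. Then tighten the four corner clamps clockwise, each time going from one clamp to the diagonally opposite one before doing the other two, in two passes: first all four to about half way (45 degrees), and only then all four fully home. Leave the other things on the bench where they are.

Things in the scene. Friction and masses are not known exactly. Their poses are not given: they have to be found in the camera images.
- jig: fixed clamping jig: aluminium base 190 x 224 x 10 mm (own x, y, z); on it a white nest block 66 x 144 mm, top 22 mm above the bench, with four pockets side by side along y; at each end (74 to 96 mm from the middle in y) a cross rail, top at 34 mm, with steel side guides and end stop, bevelled, up to 43 mm high. Origin: centre of the underside, at bench height; z up
- pocket0 (a point): centre of a tile when seated in this pocket (25 mm above the bench, own y -51 mm in the jig, jig axes). Pocket opening 52.5 mm along jig x by 28.5 mm along jig y, 5 mm deep, floor 17 mm and rim 22 mm above the bench. Any tile may go in any pocket; spare pockets stay empty
- pocket1 (a point): centre of a tile when seated in this pocket (25 mm above the bench, own y -17 mm in the jig, jig axes). Pocket opening 52.5 mm along jig x by 28.5 mm along jig y, 5 mm deep, floor 17 mm and rim 22 mm above the bench. Any tile may go in any pocket; spare pockets stay empty
- pocket2 (a point): centre of a tile when seated in this pocket (25 mm above the bench, own y 17 mm in the jig, jig axes). Pocket opening 52.5 mm along jig x by 28.5 mm along jig y, 5 mm deep, floor 17 mm and rim 22 mm above the bench. Any tile may go in any pocket; spare pockets stay empty
- pocket3 (a point): centre of a tile when seated in this pocket (25 mm above the bench, own y 51 mm in the jig, jig axes). Pocket opening 52.5 mm along jig x by 28.5 mm along jig y, 5 mm deep, floor 17 mm and rim 22 mm above the bench. Any tile may go in any pocket; spare pockets stay empty
- tile0: loose cast green glass tile, 50 x 26 x 16 mm (own x, y, z), 50 g, lying flat on the bench; origin at its CENTRE, so 8 mm above the bench at first. Its long way (x) goes along jig x in a pocket, either way round; seated, its top stands 11 mm above the pocket rim. All tiles are alike; 2 to 4 are present (None if absent)
- tile1: loose cast green glass tile, 50 x 26 x 16 mm (own x, y, z), 50 g, lying flat on the bench; origin at its CENTRE, so 8 mm above the bench at first. Its long way (x) goes along jig x in a pocket, either way round; seated, its top stands 11 mm above the pocket rim. All tiles are alike; 2 to 4 are present (None if absent)
- tile2: loose cast green glass tile, 50 x 26 x 16 mm (own x, y, z), 50 g, lying flat on the bench; origin at its CENTRE, so 8 mm above the bench at first. Its long way (x) goes along jig x in a pocket, either way round; seated, its top stands 11 mm above the pocket rim. All tiles are alike; 2 to 4 are present (None if absent)
- tile3: loose cast green glass tile, 50 x 26 x 16 mm (own x, y, z), 50 g, lying flat on the bench; origin at its CENTRE, so 8 mm above the bench at first. Its long way (x) goes along jig x in a pocket, either way round; seated, its top stands 11 mm above the pocket rim. All tiles are alike; 2 to 4 are present (None if absent)
- plate: steel pressure plate 76 x 172 x 8 mm (own x, y, z), about 0.4 kg, flat underside, with a wooden ridge handle on its middle: 16 mm thick (x), 60 mm long (y), from 8 to 36 mm above the underside. Origin: centre of the underside; starts flat on the bench. Either way round fits
- plate_seat (a point): where the plate's origin lies when it sits flat on both rails between the guides (34 mm above the bench, axes as the jig; the plate's x along jig x). The guides leave 1.5 mm around the plate; tiles properly seated lie 1 mm below it, so a tile standing proud holds it up
- clamp0 (a joint): turn-down clamp on the jig's local +x +y corner, upright axis 74 mm in x and 80 mm in y from the jig's centre. Angle in rad, growing CLOCKWISE from above: 0 slack, 0.785 half, 1.571 fully tight at a hard stop; starts at 0 to 0.2. Clamps 0,1,2,3 go round the jig: 0 and 2 are diagonal, as are 1 and 3. They turn stiffly (0.15 rising to 0.23 Nm) and stay where left
- clamp1 (a joint): turn-down clamp on the jig's local -x +y corner, upright axis 74 mm in x and 80 mm in y from the jig's centre. Angle in rad, growing CLOCKWISE from above: 0 slack, 0.785 half, 1.571 fully tight at a hard stop; starts at 0 to 0.2. Each clamp has a black upright bar grip centred on its axis, 14 mm thick, 42 mm long, 54 to 76 mm above the bench; at 0 its length lies along jig y
- clamp2 (a joint): turn-down clamp on the jig's local -x -y corner, upright axis 74 mm in x and 80 mm in y from the jig's centre. Angle in rad, growing CLOCKWISE from above: 0 slack, 0.785 half, 1.571 fully tight at a hard stop; starts at 0 to 0.2. Each has a steel arm, 14 mm wide, 52 mm out from the axis, 44 to 52 mm above the bench, along the bar: fully tight it points inward along jig x, 2 mm above the plate
- clamp3 (a joint): turn-down clamp on the jig's local +x -y corner, upright axis 74 mm in x and 80 mm in y from the jig's centre. Angle in rad, growing CLOCKWISE from above: 0 slack, 0.785 half, 1.571 fully tight at a hard stop; starts at 0 to 0.2. At 0 the steel arms of clamps 0 and 3 point along jig -y, those of 1 and 2 along jig +y
- rondel: bystander: round green glass disc, 54 mm across, 12 mm thick, lying among the tiles; origin at underside centre
- offcut: bystander: thin green glass offcut 60 x 45 x 6 mm; origin at underside centre
- driver: bystander: wood-handled screwdriver 170 mm long, lying flat
- spraycan: bystander: upright spray can, 60 mm across, 170 mm tall; origin at its foot
- carton: bystander: open cardboard carton 90 x 90 x 130 mm tall; origin at its foot
- washer: bystander: flat steel washer, 38 mm across, 4 mm thick
- cup: bystander: white plastic cup, 72 mm across, 70 mm tall; origin at its foot
Mind the look-alikes: they are no part of the job. Of the things like the plate, leave any that is red; of the rest the smaller one is meant. What is shaped like the tile1 but black is not meant.

How it is judged:
On the way, in this order (a step that is already met when the one before it is completed fails the run):
1. every tile that is present is seated flat in a pocket (((horizontal distance between tile0 and pocket0 below 0.003 m and z of tile0 in the frame of pocket0 between -0.003 and 0.002 m and angle between the z axis of tile0 and the z axis of jig, either way round below 0.06 rad) or (horizontal distance between tile0 and pocket1 below 0.003 m and z of tile0 in the frame of pocket1 between -0.003 and 0.002 m and angle between the z axis of tile0 and the z axis of jig, either way round below 0.06 rad) or (horizontal distance between tile0 and pocket2 below 0.003 m and z of tile0 in the frame of pocket2 between -0.003 and 0.002 m and angle between the z axis of tile0 and the z axis of jig, either way round below 0.06 rad) or (horizontal distance between tile0 and pocket3 below 0.003 m and z of tile0 in the frame of pocket3 between -0.003 and 0.002 m and angle between the z axis of tile0 and the z axis of jig, either way round below 0.06 rad)) and ((horizontal distance between tile1 and pocket0 below 0.003 m and z of tile1 in the frame of pocket0 between -0.003 and 0.002 m and angle between the z axis of tile1 and the z axis of jig, either way round below 0.06 rad) or (horizontal distance between tile1 and pocket1 below 0.003 m and z of tile1 in the frame of pocket1 between -0.003 and 0.002 m and angle between the z axis of tile1 and the z axis of jig, either way round below 0.06 rad) or (horizontal distance between tile1 and pocket2 below 0.003 m and z of tile1 in the frame of pocket2 between -0.003 and 0.002 m and angle between the z axis of tile1 and the z axis of jig, either way round below 0.06 rad) or (horizontal distance between tile1 and pocket3 below 0.003 m and z of tile1 in the frame of pocket3 between -0.003 and 0.002 m and angle between the z axis of tile1 and the z axis of jig, either way round below 0.06 rad)) and ((horizontal distance between tile2 and pocket0 below 0.003 m and z of tile2 in the frame of pocket0 between -0.003 and 0.002 m and angle between the z axis of tile2 and the z axis of jig, either way round below 0.06 rad) or (horizontal distance between tile2 and pocket1 below 0.003 m and z of tile2 in the frame of pocket1 between -0.003 and 0.002 m and angle between the z axis of tile2 and the z axis of jig, either way round below 0.06 rad) or (horizontal distance between tile2 and pocket2 below 0.003 m and z of tile2 in the frame of pocket2 between -0.003 and 0.002 m and angle between the z axis of tile2 and the z axis of jig, either way round below 0.06 rad) or (horizontal distance between tile2 and pocket3 below 0.003 m and z of tile2 in the frame of pocket3 between -0.003 and 0.002 m and angle between the z axis of tile2 and the z axis of jig, either way round below 0.06 rad)) and ((horizontal distance between tile3 and pocket0 below 0.003 m and z of tile3 in the frame of pocket0 between -0.003 and 0.002 m and angle between the z axis of tile3 and the z axis of jig, either way round below 0.06 rad) or (horizontal distance between tile3 and pocket1 below 0.003 m and z of tile3 in the frame of pocket1 between -0.003 and 0.002 m and angle between the z axis of tile3 and the z axis of jig, either way round below 0.06 rad) or (horizontal distance between tile3 and pocket2 below 0.003 m and z of tile3 in the frame of pocket2 between -0.003 and 0.002 m and angle between the z axis of tile3 and the z axis of jig, either way round below 0.06 rad) or (horizontal distance between tile3 and pocket3 below 0.003 m and z of tile3 in the frame of pocket3 between -0.003 and 0.002 m and angle between the z axis of tile3 and the z axis of jig, either way round below 0.06 rad))), for 0.2 s.
2. the pressure plate sits flat on both rails between the guides (horizontal distance between plate and plate_seat below 0.004 m and z of plate in the frame of plate_seat between -0.003 and 0.002 m and angle between plate's own z axis and vertical below 0.03 rad and angle between the x axis of plate and the x axis of jig, either way round below 0.06 rad), for 0.2 s.
3. first pass done: all four clamps about half tight (each at least 0.5 rad) (value of joint each of clamp0, clamp1, clamp2, clamp3 above 0.5 rad), for 0.2 s.
4. second pass done: all four clamps fully home (each over 1.4 rad) (value of joint each of clamp0, clamp1, clamp2, clamp3 above 1.4 rad), for 0.2 s.
At the end, for the whole second after the job is handed in: Every tile present lies in a pocket (centre within 3 mm sideways and 2 mm in height of a pocket point, flat within 0.06 rad); the plate lies at its seat (within 4 mm sideways, 2 mm in height, 0.03 rad level, 0.06 rad square) at rest; all four clamps are over 1.4 rad (all of step 1 and all of step 2 and all of step 4 and linear speed of plate below 0.02 m/s); the robot touches nothing.
It fails at once if a clamp goes past 1.15 rad while another is still below 0.5 rad (too much in one pass) ((value of joint clamp0 above 1.15 rad and value of joint clamp1 below 0.5 rad) or (value of joint clamp0 above 1.15 rad and value of joint clamp2 below 0.5 rad) or (value of joint clamp0 above 1.15 rad and value of joint clamp3 below 0.5 rad) or (value of joint clamp1 above 1.15 rad and value of joint clamp0 below 0.5 rad) or (value of joint clamp1 above 1.15 rad and value of joint clamp2 below 0.5 rad) or (value of joint clamp1 above 1.15 rad and value of joint clamp3 below 0.5 rad) or (value of joint clamp2 above 1.15 rad and value of joint clamp0 below 0.5 rad) or (value of joint clamp2 above 1.15 rad and value of joint clamp1 below 0.5 rad) or (value of joint clamp2 above 1.15 rad and value of joint clamp3 below 0.5 rad) or (value of joint clamp3 above 1.15 rad and value of joint clamp0 below 0.5 rad) or (value of joint clamp3 above 1.15 rad and value of joint clamp1 below 0.5 rad) or (value of joint clamp3 above 1.15 rad and value of joint clamp2 below 0.5 rad)).
It fails at once if in the first pass two neighbouring clamps are turned past 0.45 rad while the other two are not (not crisscross) ((value of joint each of clamp0, clamp1 above 0.45 rad and value of joint each of clamp2, clamp3 below 0.45 rad) or (value of joint each of clamp1, clamp2 above 0.45 rad and value of joint each of clamp3, clamp0 below 0.45 rad) or (value of joint each of clamp2, clamp3 above 0.45 rad and value of joint each of clamp0, clamp1 below 0.45 rad) or (value of joint each of clamp3, clamp0 above 0.45 rad and value of joint each of clamp1, clamp2 below 0.45 rad)).
It fails at once if in the second pass two neighbouring clamps are turned past 1.2 rad while the other two are not (not crisscross) ((value of joint each of clamp0, clamp1 above 1.2 rad and value of joint each of clamp2, clamp3 below 1.2 rad) or (value of joint each of clamp1, clamp2 above 1.2 rad and value of joint each of clamp3, clamp0 below 1.2 rad) or (value of joint each of clamp2, clamp3 above 1.2 rad and value of joint each of clamp0, clamp1 below 1.2 rad) or (value of joint each of clamp3, clamp0 above 1.2 rad and value of joint each of clamp1, clamp2 below 1.2 rad)).
It fails at once if a bystander is moved more than 4 cm (distance of any of rondel, offcut, driver, spraycan, carton, washer, cup from where it was at the start of the episode above 0.04 m).
Of tile0, tile1, tile2, tile3 only 2 to 4 are there at a start; the rules pass over those that are not, and their reading is None.
At some moment in a run one of tile0, tile1, tile2, tile3, plate may be knocked a few centimetres aside while the robot is not near it.
Once in a run the grip may slacken for a moment while it holds something.
It also fails if it takes over 210 s, if anything falls off the work surface, if the arm or the gripper's body presses on something with over 40 N, if the wrist force passes 120 N, or if a joint passes its speed limit or range.

## Robot

A 6-joint arm with a two-finger parallel gripper is mounted at the origin on the work surface. World frame = base frame: x ahead of the robot, y to its left, z up, the work surface at z = 0. Lengths are in m, angles in rad, forces in N, time in s.
With the tool pointing down it reaches from about 0.35 to 0.775 m from the base axis. Payload 7.3 kg.
Tool frame: the origin (TCP) lies midway between the tips of the shut fingers; the grasp point (between the pads) lies 19 mm behind it; z points along the fingers, y is the line along which they close (so a half turn about z gives the same grasp; the last joint's range is limited). The gripper opens to 92 mm and grips with 3 to 60 N. Pads are 19 mm wide; open, the fingers measure 130 mm over their backs; the gripper's body (75 mm by 190 mm) begins 47 mm behind the grasp point.
Start: joints at [1.132, 0.342, 1.524, -0, 1.275, -0.146], TCP at [0.152, 0.503, 0.227] pointing down, gripper open.
Joint ranges: [-2.53, 2.53], [-0.77, 2.02], [0.04, 2.7], [-1, 4.14], [0.28, 2.66], [-3.11, 3.11]. Speed limits (rad/s): [2.57, 2.57, 3.14, 3.14, 3.14, 3.14].

## Interface

Orientations are given as a unit quaternion [w, x, y, z].
In Python, from cell import observe, eyes, arm gives the robot as it stands.
- The arm moves only by the tool arm_command, never from a script. Its argument "increments" is a list of rows, each an object with "angular": the turn, a rotation vector about the tool's x, y, z scaled (see below), a list of three; "slide": the shift along the tool's x, y, z scaled (see below), a list of three; "fingers": the opening, from -1 (shut) to 1 (fully open). In form: [{"angular": [ax, ay, az], "slide": [tx, ty, tz], "fingers": fingers}, ...]. A call has 1 to 20 rows; each row is the pose to reach, as a shift and turn from the pose commanded when the call began, along the tool's axes at that moment, turning the shorter way round; what a row does not reach only later rows make up. The controller multiplies each number of a shift by 15 cm and each number of a turn by 180 degrees. A row lasts 1/10 s, in which the tool goes at most 50 mm and 8.59 degrees, less where a joint would pass 70% of its speed; a pose out of reach is approached as far as the arm can. A call with a number of a shift or a turn outside -1 to 1 is refused whole. A call with a gripper value outside its range is refused whole. The fingers move at their own pace and stop on an object; "force" is the grip in N (left out, the last holds). Time passes only in rows, so rows that repeat a pose let the fingers close. It gives the time, the measured TCP pose, the force, the opening and the grip force at its end, in the units of the state.
- observe(): the state, without advancing time (a new reading comes with each control period).
- eyes.get_image(name): name is "scene" or "top" or "wrist"; returns a dict with "frame" (384x512x3 uint8, red, green, blue), "fx", "fy", "cx", "cy" (pixels), "rvec" (rotation vector, rad) and "tvec" (3), from world to camera coordinates, as OpenCV has them. Camera axes: x right, y down, z forward; pixel columns grow to the right and rows downward; lengths in m; the calibration is good to about 2 mm. The wrist camera is an equidistant fisheye: a pixel r from the principal point sees the ray r / f radians off the axis. A picture is of the moment at which its call begins. There is no depth.
- arm.sign_off(): hands the job in; it is judged then, once.
The state is a dict: "time": time; "qpos": joint angles; "qd": joint speeds; "joint_efforts": joint torques, N m; "ee_pos": TCP position; "tool_rot": TCP orientation; "wrist_force": force on the tool from outside, world axes, zero at the start; "torque": the same for the moment, N m; "width": opening from 0.0 (shut) to 1.0 (fully open); "grasp_force": force on a finger pad.
Only numpy, scipy, OpenCV 4.12 (cv2) and the standard library are available. Lean on these libraries where they do the work, as an engineer would, in place of code of your own. Each camera call takes 0.05 s, during which the arm holds its last target. There are 200 camera calls.

## Working session

There is one attempt and no reset: what is moved stays moved. The work goes in short steps, Python scripts to look and compute and a tool call to move; the robot and the scene stay as the last step left them, time stands still between calls to the robot, and variables do not carry over. Pictures are saved under pics/ and viewed, at most 15 in all, crops included, and the job is handed in when it is done.

Besides the shell and the picture viewer there is one more tool, called by a JSON object that holds its "api" and its "payload", one argument or row to a line. arm_command: Moves the arm, as the interface text tells. Shifts and turns lie within -1 to 1; 1 stands for 15 cm of shift or 180 degrees of turn. Its arguments: {"type":"object","properties":{"increments":{"type":"array","items":{"type":"object","properties":{"angular":{"type":"array","items":{"type":"number","minimum":-1,"maximum":1}},"slide":{"type":"array","items":{"type":"number","minimum":-1,"maximum":1}},"fingers":{"type":"number"}}}},"force":{"type":"number"}},"required":["increments"]}

```bash
mkdir -p pics; ls; cat > h.py <<'E'
import numpy as np, cv2
from scipy.spatial.transform import Rotation as R
from cell import observe, eyes, arm
def snap(name,fn=None):
    im=eyes.get_image(name)
    if fn: cv2.imwrite('pics/'+fn,cv2.cvtColor(np.asarray(im['frame']),cv2.COLOR_RGB2BGR))
    np.save('/tmp/%s.npy'%name,im,allow_pickle=True)
    return im
def load(name): return np.load('/tmp/%s.npy'%name,allow_pickle=True).item()
def ray(im,uv):
    uv=np.atleast_2d(np.array(uv,float)); x=(uv[:,0]-im['cx'])/im['fx']; y=(uv[:,1]-im['cy'])/im['fy']
    return x,y
def pix2w(im,uv,z,fish=False):
    x,y=ray(im,uv)
    if fish:
        r=np.hypot(x,y)+1e-12; d=np.c_[np.sin(r)*x/r,np.sin(r)*y/r,np.cos(r)]
    else: d=np.c_[x,y,np.ones_like(x)]
    Rm=R.from_rotvec(np.ravel(im['rvec'])).as_matrix(); C=-Rm.T@np.ravel(im['tvec']); w=d@Rm
    return C+w*((z-C[2])/w[:,2])[:,None]
def w2pix(im,P,fish=False):
    P=np.atleast_2d(P); Rm=R.from_rotvec(np.ravel(im['rvec'])).as_matrix(); c=P@Rm.T+np.ravel(im['tvec'])
    if fish:
        h=np.hypot(c[:,0],c[:,1])+1e-12; t=np.arctan2(h,c[:,2]); x,y=c[:,0]/h*t,c[:,1]/h*t
    else: x,y=c[:,0]/c[:,2],c[:,1]/c[:,2]
    return np.c_[im['fx']*x+im['cx'],im['fy']*y+im['cy']]
def go(p,yaw=None):
    """print scaled tool-axes slide/turn from current pose to TCP p pointing down, with tool y at world angle yaw(deg)"""
    s=observe(); q=s['tool_rot']; T=R.from_quat([q[1],q[2],q[3],q[0]]); M=T.as_matrix()
    sl=M.T@(np.array(p)-s['ee_pos'])/0.15
    out=[]
    if yaw is not None:
        for yy in (yaw,yaw+180):
            a=np.radians(yy); y=np.array([np.cos(a),np.sin(a),0]); z=np.array([0,0,-1.]); x=np.cross(y,z)
            rv=(T.inv()*R.from_matrix(np.c_[x,y,z])).as_rotvec()/np.pi; out.append(np.round(rv,4))
    cur=np.degrees(np.arctan2(M[1,1],M[0,1]))
    print('slide',np.round(sl,4),'ang',out,'curyaw %.1f q6 %.2f'%(cur,s['qpos'][5]),'tcp',np.round(s['ee_pos'],4))
E
python3 - <<'E'
from h import *
for n in('scene','top','wrist'):
    im=snap(n,n+'0.png'); Rm=R.from_rotvec(np.ravel(im['rvec'])).as_matrix(); print(n,im['fx'],im['cx'],im['cy'],-Rm.T@np.ravel(im['tvec']))
print(observe())
E
```

```text
pics
scene 377.6098496732319 258.2701650424045 194.17644554278968 [0.93466661 0.64740317 0.98737156]
top 494.2671273491054 252.44222113451082 194.08906897094994 [0.22601736 0.02502294 1.48300786]
wrist 297.3186396354542 252.58900540088814 192.0271988600272 [0.08761627 0.52167411 0.38370889]
{'time': 0.15, 'qpos': array([ 1.13199576e+00,  3.42564244e-01,  1.52473013e+00,  2.13497621e-05,
        1.27542401e+00, -1.45998915e-01]), 'qd': array([ 0.00217313, -0.00092855, -0.00531753, -0.00090268,  0.00148262,
        0.00021139]), 'joint_efforts': array([ 7.84810309e-04, -4.31476557e+01, -2.44350940e+01,  7.18335109e-02,
        5.38868853e-02, -1.16350707e-04]), 'ee_pos': array([0.15138509, 0.5024071 , 0.22622736]), 'tool_rot': array([-1.72023690e-04,  1.45881471e-01,  9.89301915e-01, -5.36030472e-04]), 'wrist_force': array([ 0.63858243,  0.20483603, -1.15685277]), 'torque': array([ 0.03032657, -0.00123782, -0.00529678]), 'grasp_force': 0.0, 'width': 0.9970108846338599}
```

```bash
python3 -c "
import cv2
a=cv2.imread('pics/top0.png');cv2.imwrite('pics/top0b.png',cv2.resize(a,(800,600),interpolation=cv2.INTER_CUBIC))"
```

```text
(no output)
```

View pics/top0b.png

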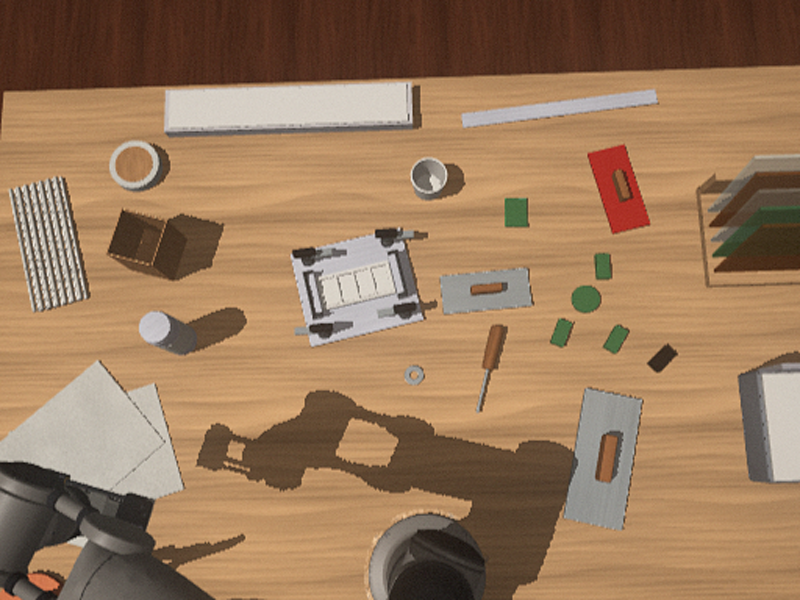

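View pics/scene0.png

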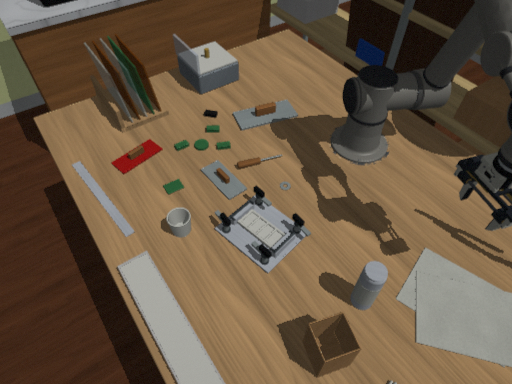

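The top view (800x600) shows three green tiles at about (603,266), (562,332) and (616,338). The plate is the small grey one at (487,290), and the jig is at (358,287). The rondel (586,298), offcut (516,212), black decoy (662,358), red plate and big grey plate (605,458) are all to be left alone.

```bash
python3 - <<'E'
from h import *
im=load('top'); f=np.asarray(im['frame']); hsv=cv2.cvtColor(f,cv2.COLOR_RGB2HSV)
def comps(m,z,lo,hi,roi):
    x0,y0,x1,y1=roi; mm=np.zeros_like(m); mm[y0:y1,x0:x1]=m[y0:y1,x0:x1]
    cs,_=cv2.findContours(mm,cv2.RETR_EXTERNAL,cv2.CHAIN_APPROX_NONE)
    for c in cs:
        a=cv2.contourArea(c)
        if lo<a<hi:
            w=pix2w(im,c[:,0,:],z); r=cv2.minAreaRect((w[:,:2]*1000).astype(np.float32))
            print(np.round(cv2.minAreaRect(c)[0]),'c',np.round(r[0],1),'size',np.round(r[1],1),'ang',round(r[2],1))
g=cv2.inRange(hsv,(40,80,30),(85,255,255))
comps(g,0.014,30,2000,(280,100,450,260))
p=cv2.inRange(hsv,(0,0,90),(180,50,255)); print('plate')
comps(p,0.008,300,9000,(275,160,350,210)); comps(p,0.008,300,9000,(340,240,420,345))
print('nest white'); w=cv2.inRange(hsv,(0,0,200),(40,60,255)); 
c=f[145:225,183:275]; cv2.imwrite('pics/jig.png',cv2.cvtColor(cv2.resize(c,None,fx=7,fy=7,interpolation=cv2.INTER_CUBIC),cv2.COLOR_RGB2BGR))
E
```

```text
[394. 217.] c [ 421.7 -372.6] size [25.5 49.8] ang 57.7
[359. 213.] c [ 437.  -269.4] size [25.2 49.9] ang 66.2
[375. 191.] c [ 501.1 -320.9] size [48.3 50.6] ang 42.7
[386. 170.] c [ 566.5 -358.2] size [27.1 46.8] ang 88.3
[330. 136.] c [ 679. -196.] size [43.  54.6] ang 88.2
plate
[310. 186.] c [ 524.  -129.4] size [ 75.3 171.5] ang 4.0
[386. 293.] c [ 200.3 -333.5] size [109.1 245.2] ang 76.7
nest white
```

View pics/jig.png

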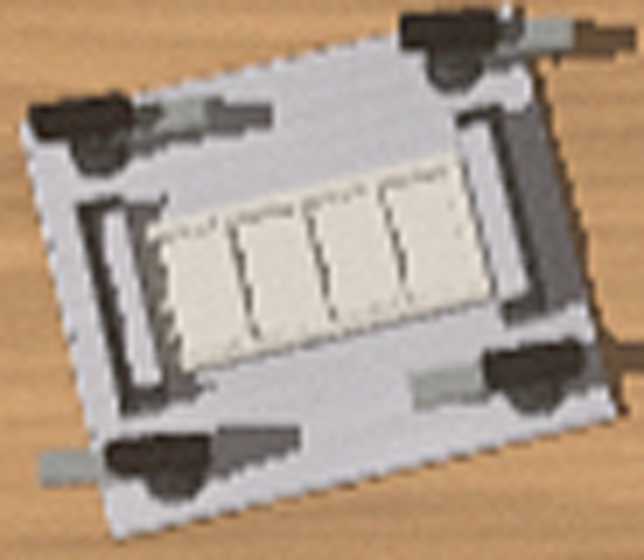

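The jig crop shows the nest block corners near (152,228), (462,155), (492,298) and (182,370). The arms at the top clamps point right, so jig +x is up in the image.

```bash
python3 - <<'E'
from h import *
im=load('top')
def fit(uv,z,loc):
    uv=np.array(uv,float); px=np.c_[183+(uv[:,0]+.5)/7-.5,145+(uv[:,1]+.5)/7-.5]
    w=pix2w(im,px,z)[:,:2]; loc=np.array(loc,float)/1000
    a,b=loc-loc.mean(0),w-w.mean(0); th=np.arctan2((a[:,0]*b[:,1]-a[:,1]*b[:,0]).sum(),(a*b).sum())
    c,s=np.cos(th),np.sin(th); t=w.mean(0)-np.array([[c,-s],[s,c]])@loc.mean(0)
    print(np.round(t*1000,1),np.degrees(th).round(2),np.round((w-(loc@np.array([[c,s],[-s,c]])+t))*1000,1).tolist())
# nest
fit([(152,228),(462,155),(492,298),(182,370)],.022,[(33,72),(33,-72),(-33,-72),(-33,72)])
fit([(22,128),(620,415),(118,537)],.010,[(95,112),(-95,-112),(-95,112)])
E
```

```text
[539.5 118.2] 11.63 [[-0.4, -3.6], [-0.9, 2.3], [0.0, 4.2], [1.3, -2.9]]
[539.5 120.5] 12.59 [[-1.5, -0.5], [-0.1, 0.9], [1.6, -0.5]]
```

{"api": "arm_command", "payload": {
  "increments": [
    {"slide": [-1,-0.55,0],"angular": [0,0,0],"fingers": 1},
    {"slide": [-1,-0.55,0],"angular": [0,0,0],"fingers": 1},
    {"slide": [-1,-0.55,0],"angular": [0,0,0],"fingers": 1},
    {"slide": [-1,-0.55,0],"angular": [0,0,0],"fingers": 1},
    {"slide": [-1,-0.55,0],"angular": [0,0,0],"fingers": 1}
  ]
}}

```text
time: 0.65
ee_pos: [0.273, 0.3786, 0.2267]
tool_rot: [0.0, 0.148, 0.989, -0.0]
wrist_force: [-0.7, 0.3, -0.1]
width: 0.998
grasp_force: 0.0
```

{"api": "arm_command", "payload": {
  "increments": [
    {"slide": [-1,-0.55,0],"angular": [0,0,0],"fingers": 1},
    {"slide": [-1,-0.55,0],"angular": [0,0,0],"fingers": 1},
    {"slide": [-1,-0.55,0],"angular": [0,0,0],"fingers": 1},
    {"slide": [-1,-0.55,0],"angular": [0,0,0],"fingers": 1},
    {"slide": [-1,-0.55,0],"angular": [0,0,0],"fingers": 1}
  ]
}}

```text
time: 1.15
ee_pos: [0.3925, 0.2571, 0.2264]
tool_rot: [-0.0, 0.147, 0.989, -0.0]
wrist_force: [-0.3, 0.5, 0.8]
width: 1.003
grasp_force: 0.0
```

{"api": "arm_command", "payload": {
  "increments": [
    {"slide": [-1,-0.55,0],"angular": [0,0,0.338],"fingers": 1},
    {"slide": [-1,-0.55,0],"angular": [0,0,0.338],"fingers": 1},
    {"slide": [-1,-0.55,0],"angular": [0,0,0.338],"fingers": 1},
    {"slide": [-1,-0.55,0],"angular": [0,0,0.338],"fingers": 1},
    {"slide": [-1,-0.55,0],"angular": [0,0,0.338],"fingers": 1},
    {"slide": [-1,-0.55,0],"angular": [0,0,0.338],"fingers": 1},
    {"slide": [-1,-0.55,0],"angular": [0,0,0.338],"fingers": 1},
    {"slide": [-1,-0.55,0],"angular": [0,0,0.338],"fingers": 1},
    {"slide": [-1,-0.55,0],"angular": [0,0,0.338],"fingers": 1},
    {"slide": [-1,-0.55,0],"angular": [0,0,0.338],"fingers": 1}
  ]
}}

```text
time: 2.15
ee_pos: [0.5106, 0.1367, 0.2267]
tool_rot: [-0.0, 0.625, 0.78, 0.0]
wrist_force: [-0.2, 0.0, 0.2]
width: 0.999
grasp_force: 0.0
```

```bash
python3 - <<'E'
from h import *
go([.54,.12,.227],12.3)
im=snap('wrist','w1.png'); f=cv2.cvtColor(np.asarray(im['frame']),cv2.COLOR_RGB2BGR)
cv2.imwrite('pics/w1b.png',cv2.resize(f,(800,600),interpolation=cv2.INTER_CUBIC))
E
```

```text
slide [-0.1512  0.1668 -0.002 ] ang [array([-0.    , -0.0001,  0.0017]), array([ 1.000e-04, -0.000e+00, -9.983e-01])] curyaw 12.6 q6 -0.10 tcp [0.5106 0.1367 0.2267]
```

View pics/w1b.png

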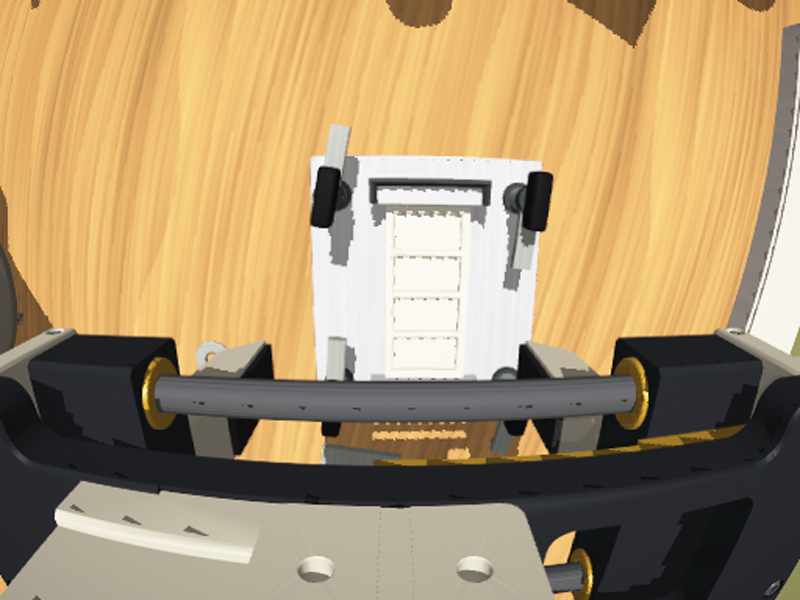

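The wrist view shows the jig nest from (386,209) to (464,378), with its far end hidden by the gripper. I'll shift 70 mm and zoom in.

{"api": "arm_command", "payload": {
  "increments": [
    {"slide": [-0.55,0.17,0],"angular": [0,0,0],"fingers": 1},
    {"slide": [-0.55,0.17,0],"angular": [0,0,0],"fingers": 1},
    {"slide": [-0.55,0.17,0],"angular": [0,0,0],"fingers": 1},
    {"slide": [-0.55,0.17,0],"angular": [0,0,0],"fingers": 1},
    {"slide": [-0.55,0.17,0],"angular": [0,0,0],"fingers": 1}
  ]
}}

```text
time: 2.7
ee_pos: [0.553, 0.0615, 0.2267]
tool_rot: [-0.0, 0.626, 0.78, 0.0]
wrist_force: [-0.1, -0.4, 0.3]
width: 1.001
grasp_force: 0.0
```

```bash
python3 - <<'E'
from h import *
im=snap('wrist','w2.png'); f=cv2.cvtColor(np.asarray(im['frame']),cv2.COLOR_RGB2BGR)
# predicted nest corners for crop
j=np.array([.5395,.1195]);a=np.radians(12.3);Rj=np.array([[np.cos(a),-np.sin(a)],[np.sin(a),np.cos(a)]])
P=[np.r_[j+Rj@np.array(c),.022] for c in [(.033,.072),(-.033,.072),(-.033,-.072),(.033,-.072)]]
print(w2pix(im,P,True).round(1))
c=f[140:280,170:356]; cv2.imwrite('pics/w2c.png',cv2.resize(c,None,fx=4.2,fy=4.2,interpolation=cv2.INTER_CUBIC))
E
```

```text
[[279.6  64.6]
 [224.8  64.4]
 [225.4 180.7]
 [278.2 180.9]]
```

View pics/w2c.png

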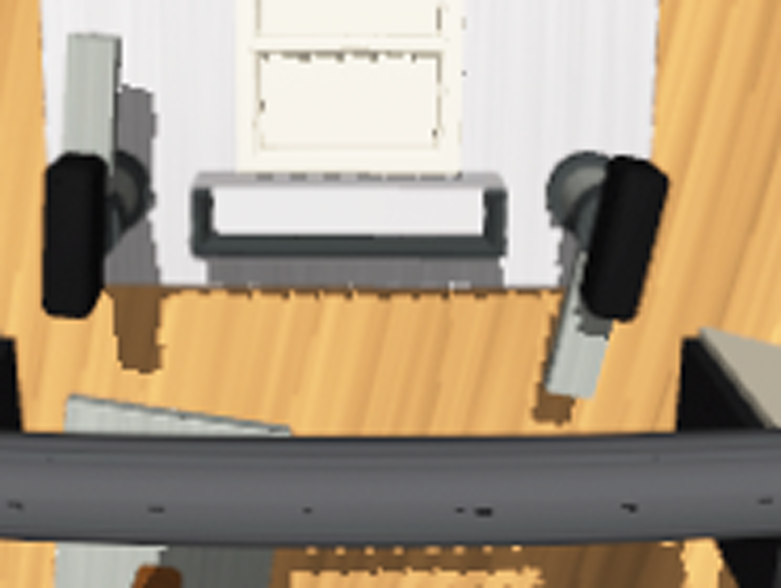

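The crop cut the nest off: it sits higher, at rows 64 to 181 of the same frame. Re-cropping it, with the predicted outline drawn on.

```bash
cat >> h.py <<'E'
def jigpts(j,deg,L,z):
    a=np.radians(deg);Rj=np.array([[np.cos(a),-np.sin(a)],[np.sin(a),np.cos(a)]])
    return np.c_[np.array(L)@Rj.T+np.array(j),np.full(len(L),z)]
E
python3 - <<'E'
from h import *
im=load('wrist'); f=cv2.cvtColor(np.asarray(im['frame']),cv2.COLOR_RGB2BGR)
s=5;u0,v0=185,50; c=cv2.resize(f[v0:v0+120,u0:u0+140],None,fx=s,fy=s,interpolation=cv2.INTER_CUBIC)
for yc in (-.051,-.017,.017,.051):
    L=[(x*.02625,yc+y*.01425) for x,y in((1,1),(-1,1),(-1,-1),(1,-1))]
    p=w2pix(im,jigpts([.5395,.1195],12.3,L,.022),True)
    q=((p-[u0,v0]+.5)*s-.5).round().astype(int); cv2.polylines(c,[q],True,(0,0,255),1); 
    if abs(yc)>.05:print(yc,q.tolist())
cv2.imwrite('pics/w2d.png',c)
E
```

```text
-0.051 [[444, 516], [229, 515], [231, 629], [442, 630]]
0.051 [[447, 101], [229, 100], [228, 215], [447, 216]]
```

View pics/w2d.png

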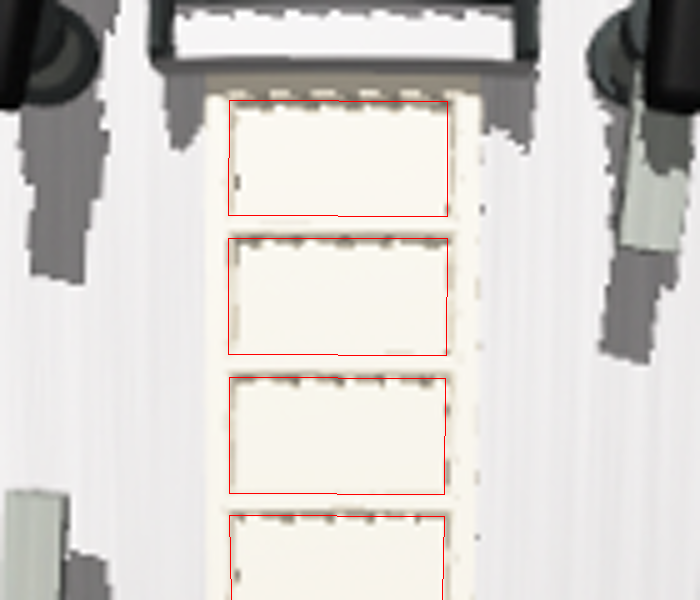

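The outline matches the pockets to within 1 mm, with the jig about 0.7 mm further along its +x. That puts the jig at (540.2, 119.6) mm, yaw 12.3°. Now over to the tiles.

{"api": "arm_command", "payload": {
  "increments": [
    {"slide": [-0.845,-0.43,0],"angular": [0,0,0],"fingers": 0.4},
    {"slide": [-0.845,-0.43,0],"angular": [0,0,0],"fingers": 0.4},
    {"slide": [-0.845,-0.43,0],"angular": [0,0,0],"fingers": 0.4},
    {"slide": [-0.845,-0.43,0],"angular": [0,0,0],"fingers": 0.4}
  ]
}}

```text
time: 3.15
ee_pos: [0.5165, -0.08, 0.227]
tool_rot: [0.0, 0.628, 0.778, -0.001]
wrist_force: [0.5, 1.2, -0.1]
width: 0.721
grasp_force: 0.0
```

{"api": "arm_command", "payload": {
  "increments": [
    {"slide": [-0.845,-0.43,0],"angular": [0,0,0],"fingers": 0.4},
    {"slide": [-0.845,-0.43,0],"angular": [0,0,0],"fingers": 0.4},
    {"slide": [-0.845,-0.43,0],"angular": [0,0,0],"fingers": 0.4},
    {"slide": [-0.845,-0.43,0],"angular": [0,0,0],"fingers": 0.4}
  ]
}}

```text
time: 3.55
ee_pos: [0.4812, -0.2175, 0.2268]
tool_rot: [0.0, 0.628, 0.778, -0.0]
wrist_force: [0.9, 1.0, -0.1]
width: 0.698
grasp_force: 0.0
```

{"api": "arm_command", "payload": {
  "increments": [
    {"slide": [-0.845,-0.43,0],"angular": [0,0,0.2],"fingers": 0.4},
    {"slide": [-0.845,-0.43,0],"angular": [0,0,0.2],"fingers": 0.4},
    {"slide": [-0.845,-0.43,0],"angular": [0,0,0.2],"fingers": 0.4},
    {"slide": [-0.845,-0.43,0],"angular": [0,0,0.2],"fingers": 0.4},
    {"slide": [-0.845,-0.43,0],"angular": [0,0,0.2],"fingers": 0.4},
    {"slide": [-0.845,-0.43,0],"angular": [0,0,0.2],"fingers": 0.4},
    {"slide": [-0.845,-0.43,0],"angular": [0,0,0.2],"fingers": 0.4}
  ]
}}

```text
time: 4.25
ee_pos: [0.4469, -0.3506, 0.2269]
tool_rot: [-0.0, 0.835, 0.55, 0.0]
wrist_force: [0.4, 0.6, 0.9]
width: 0.699
grasp_force: 0.0
```

```bash
cat >> h.py <<'E'
def greens(im,fish=True,z=.0155):
    f=np.asarray(im['frame']); hsv=cv2.cvtColor(f,cv2.COLOR_RGB2HSV); g=cv2.inRange(hsv,(40,70,20),(90,255,255))
    cs,_=cv2.findContours(g,cv2.RETR_EXTERNAL,cv2.CHAIN_APPROX_NONE); out=[]
    for c in cs:
        if cv2.contourArea(c)>60:
            w=pix2w(im,c[:,0,:],z,fish); 
            if not np.isfinite(w).all() or np.abs(w[:,:2]).max()>1.2: continue
            r=cv2.minAreaRect((w[:,:2]*1000).astype(np.float32)); b=r[1]; a=r[2] if b[0]>b[1] else r[2]+90
            print('px',np.round(c[:,0].mean(0)),'c',np.round(r[0],1),'size',np.round(sorted(b),1),'long ang %.1f'%((a+90)%180-90))
E
python3 - <<'E'
from h import *
greens(snap('wrist','w3.png')); print('top'); greens(snap('top','t3.png'),False)
go([.437,-.2694,.1],-23.8)
E
```

```text
px [242. 194.] c [ 422.9 -374.2] size [28.6 49.8] long ang -32.6
px [340. 142.] c [ 564.5 -360.3] size [27.3 50.7] long ang -0.2
px [284. 133.] c [ 502.1 -324. ] size [51.4 51.4] long ang -22.2
px [220. 116.] c [ 437.8 -272.5] size [24.9 48.6] long ang -24.1
px [367.   9.] c [ 675.  -207.4] size [34.9 58.3] long ang -3.2
top
px [359. 213.] c [ 437.4 -269.1] size [26.1 51. ] long ang -23.2
px [374. 191.] c [ 500.8 -320.5] size [49.1 51.4] long ang 88.4
px [385. 170.] c [ 566.2 -357.8] size [27.3 46.7] long ang -1.7
px [488. 142.] c [ 650.7 -683.1] size [ 50.1 139. ] long ang -72.5
px [330. 136.] c [ 678.5 -195.7] size [42.9 54.5] long ang -1.8
slide [ 0.4733 -0.2757  0.846 ] ang [array([ 0.0001, -0.0001,  0.0022]), array([ 1.000e-04,  1.000e-04, -9.978e-01])] curyaw -23.4 q6 -0.39 tcp [ 0.4467 -0.351   0.2269]
```

View pics/w3.png

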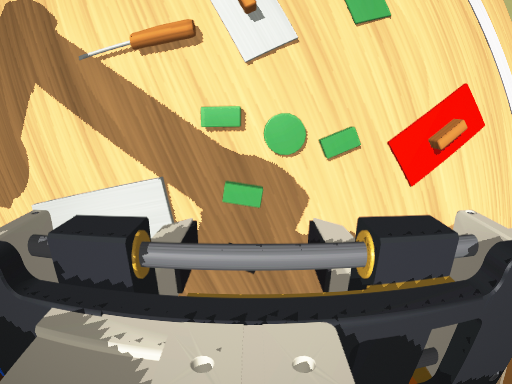

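The wrist view shows tiles A at (220,116), B at (242,194) and C at (340,142), with the rondel at (284,133). I'll correct for the visible side faces, square tile A up by squeezing its short sides, then regrip it lengthwise.

{"api": "arm_command", "payload": {
  "increments": [
    {"slide": [0.457,-0.268,0.3],"angular": [0,0,-0.498],"fingers": 0.4},
    {"slide": [0.457,-0.268,0.6],"angular": [0,0,-0.498],"fingers": 0.4},
    {"slide": [0.457,-0.268,0.9],"angular": [0,0,-0.498],"fingers": 0.4},
    {"slide": [0.457,-0.268,0.9],"angular": [0,0,-0.498],"fingers": 0.4},
    {"slide": [0.457,-0.268,0.9],"angular": [0,0,-0.498],"fingers": 0.4},
    {"slide": [0.457,-0.268,0.9],"angular": [0,0,-0.498],"fingers": 0.4},
    {"slide": [0.457,-0.268,0.9],"angular": [0,0,-0.498],"fingers": 0.4},
    {"slide": [0.457,-0.268,0.9],"angular": [0,0,-0.498],"fingers": 0.4},
    {"slide": [0.457,-0.268,0.9],"angular": [0,0,-0.498],"fingers": 0.4},
    {"slide": [0.457,-0.268,0.9],"angular": [0,0,-0.498],"fingers": 0.4},
    {"slide": [0.457,-0.268,0.9],"angular": [0,0,-0.498],"fingers": 0.4},
    {"slide": [0.457,-0.268,0.9],"angular": [0,0,-0.498],"fingers": 0.4},
    {"slide": [0.457,-0.268,0.9],"angular": [0,0,-0.498],"fingers": 0.4}
  ]
}}

```text
time: 5.65
ee_pos: [0.4369, -0.2729, 0.0919]
tool_rot: [0.0, 0.208, 0.978, -0.0]
wrist_force: [-1.0, -0.6, -0.3]
width: 0.703
grasp_force: 0.0
```

```bash
python3 - <<'E'
from h import *
greens(snap('wrist'))
go([.4371,-.2721,.007],66.2)
E
```

```text
px [232. 281.] c [ 501.  -323.4] size [26.2 51.6] long ang 66.1
px [146. 214.] c [ 413.3 -367.2] size [29.5 35.6] long ang -31.9
px [254. 197.] c [ 436.  -271.9] size [25.3 51.3] long ang -23.1
slide [0.0012 0.006  0.5655] ang [array([ 0.    ,  0.0001, -0.0012]), array([ 1.000e-04, -0.000e+00,  9.988e-01])] curyaw 66.0 q6 -1.86 tcp [ 0.4369 -0.273   0.0918]
```

{"api": "arm_command", "payload": {
  "force": 6,
  "increments": [
    {"slide": [0,0,0.3],"fingers": 0.4},
    {"slide": [0,0,0.5],"fingers": 0.4},
    {"slide": [0,0,0.56],"fingers": 0.4},
    {"slide": [0,0,0.56],"fingers": 0.4},
    {"slide": [0,0,0.56],"fingers": -0.6},
    {"slide": [0,0,0.56],"fingers": -0.6},
    {"slide": [0,0,0.56],"fingers": -0.6},
    {"slide": [0,0,0.56],"fingers": -0.6},
    {"slide": [0,0,0.56],"fingers": -0.6}
  ]
}}

```text
validation failed for argument at $.in...
```

{"api": "arm_command", "payload": {
  "increments": [
    {"slide": [0,0,0],"fingers": 0.4},
    {"slide": [0,0,0],"fingers": 0.4},
    {"slide": [0,0,0],"fingers": 0.4},
    {"slide": [0,0,0],"fingers": 0.4},
    {"slide": [0,0,-0.3],"fingers": 0.4},
    {"slide": [0,0,-0.3],"fingers": 0.4}
  ]
}}

```text
validation failed for argument at $.in...
```

{"api": "arm_command", "payload": {
  "force": 20,
  "increments": [
    {"angular": [0,0,0.5],"slide": [0,0,0],"fingers": 0.4},
    {"angular": [0,0,0.5],"slide": [0,0,0],"fingers": 0.4},
    {"angular": [0,0,0.5],"slide": [0,0,0],"fingers": 0.4},
    {"angular": [0,0,0.5],"slide": [0,0,0],"fingers": 0.4},
    {"angular": [0,0,0.5],"slide": [0,0,0],"fingers": 0.4},
    {"angular": [0,0,0.5],"slide": [0,0,0],"fingers": 0.4},
    {"angular": [0,0,0.5],"slide": [0,0,0],"fingers": 0.4},
    {"angular": [0,0,0.5],"slide": [0,0,0],"fingers": 0.4},
    {"angular": [0,0,0.5],"slide": [0,0,0],"fingers": 0.4},
    {"angular": [0,0,0.5],"slide": [0,0,0],"fingers": 0.4},
    {"angular": [0,0,0.5],"slide": [0,0,0],"fingers": 0.4},
    {"angular": [0,0,0.5],"slide": [0,0,0.3],"fingers": 0.4},
    {"angular": [0,0,0.5],"slide": [0,0,0.3],"fingers": 0.4},
    {"angular": [0,0,0.5],"slide": [0,0,0.3],"fingers": 0.4},
    {"angular": [0,0,0.5],"slide": [0,0,0.3],"fingers": -0.2},
    {"angular": [0,0,0.5],"slide": [0,0,0.3],"fingers": -0.2},
    {"angular": [0,0,0.5],"slide": [0,0,0.3],"fingers": -0.2},
    {"angular": [0,0,0.5],"slide": [0,0,0.3],"fingers": -0.2}
  ]
}}

```text
time: 7.5
ee_pos: [0.437, -0.2735, 0.0475]
tool_rot: [0.001, 0.839, 0.545, 0.0]
wrist_force: [0.8, 0.6, 1.1]
width: 0.418
grasp_force: 0.0
```

Every row needs all three fields, so those two calls were refused. Redoing the crosswise squeeze.

{"api": "arm_command", "payload": {
  "force": 6,
  "increments": [
    {"angular": [0,0,-0.5],"slide": [0,0,0],"fingers": 0.4},
    {"angular": [0,0,-0.5],"slide": [0,0,0],"fingers": 0.4},
    {"angular": [0,0,-0.5],"slide": [0,0,0],"fingers": 0.4},
    {"angular": [0,0,-0.5],"slide": [0,0,0],"fingers": 0.4},
    {"angular": [0,0,-0.5],"slide": [0,0,0],"fingers": 0.4},
    {"angular": [0,0,-0.5],"slide": [0,0,0],"fingers": 0.4},
    {"angular": [0,0,-0.5],"slide": [0,0,0],"fingers": 0.4},
    {"angular": [0,0,-0.5],"slide": [0,0,0],"fingers": 0.4},
    {"angular": [0,0,-0.5],"slide": [0,0,0],"fingers": 0.4},
    {"angular": [0,0,-0.5],"slide": [0,0,0],"fingers": 0.4},
    {"angular": [0,0,-0.5],"slide": [0,0,0],"fingers": 0.4},
    {"angular": [0,0,-0.5],"slide": [0,0,0.265],"fingers": 0.4},
    {"angular": [0,0,-0.5],"slide": [0,0,0.265],"fingers": 0.4},
    {"angular": [0,0,-0.5],"slide": [0,0,0.265],"fingers": -0.6},
    {"angular": [0,0,-0.5],"slide": [0,0,0.265],"fingers": -0.6},
    {"angular": [0,0,-0.5],"slide": [0,0,0.265],"fingers": -0.6},
    {"angular": [0,0,-0.5],"slide": [0,0,0.265],"fingers": -0.6},
    {"angular": [0,0,-0.5],"slide": [0,0,0.265],"fingers": -0.6},
    {"angular": [0,0,-0.5],"slide": [0,0,0.265],"fingers": -0.6}
  ]
}}

```text
time: 9.4
ee_pos: [0.437, -0.2734, 0.0075]
tool_rot: [0.0, 0.208, 0.978, -0.0]
wrist_force: [-0.7, 1.6, 4.5]
width: 0.28
grasp_force: 6.0
```

{"api": "arm_command", "payload": {
  "increments": [
    {"angular": [0,0,0],"slide": [0,0,0],"fingers": 0.4},
    {"angular": [0,0,0],"slide": [0,0,0],"fingers": 0.4},
    {"angular": [0,0,0],"slide": [0,0,0],"fingers": 0.4},
    {"angular": [0,0,0],"slide": [0,0,0],"fingers": 0.4},
    {"angular": [0,0,0],"slide": [0,0,-0.3],"fingers": 0.4},
    {"angular": [0,0,0],"slide": [0,0,-0.3],"fingers": 0.4}
  ]
}}

```text
time: 10.0
ee_pos: [0.4389, -0.2751, 0.0557]
tool_rot: [0.003, 0.208, 0.978, -0.002]
wrist_force: [0.6, -0.6, 0.9]
width: 0.694
grasp_force: 0.0
```

{"api": "arm_command", "payload": {
  "force": 20,
  "increments": [
    {"angular": [0,0,0.5],"slide": [0,0,0],"fingers": 0.4},
    {"angular": [0,0,0.5],"slide": [0,0,0],"fingers": 0.4},
    {"angular": [0,0,0.5],"slide": [0,0,0],"fingers": 0.4},
    {"angular": [0,0,0.5],"slide": [0,0,0],"fingers": 0.4},
    {"angular": [0,0,0.5],"slide": [0,0,0],"fingers": 0.4},
    {"angular": [0,0,0.5],"slide": [0,0,0],"fingers": 0.4},
    {"angular": [0,0,0.5],"slide": [0,0,0],"fingers": 0.4},
    {"angular": [0,0,0.5],"slide": [0,0,0],"fingers": 0.4},
    {"angular": [0,0,0.5],"slide": [0,0,0],"fingers": 0.4},
    {"angular": [0,0,0.5],"slide": [0,0,0],"fingers": 0.4},
    {"angular": [0,0,0.5],"slide": [0,0,0],"fingers": 0.4},
    {"angular": [0,0,0.5],"slide": [0,0,0.3],"fingers": 0.4},
    {"angular": [0,0,0.5],"slide": [0,0,0.3],"fingers": 0.4},
    {"angular": [0,0,0.5],"slide": [0,0,0.3],"fingers": 0.4},
    {"angular": [0,0,0.5],"slide": [0,0,0.3],"fingers": -0.2},
    {"angular": [0,0,0.5],"slide": [0,0,0.3],"fingers": -0.2},
    {"angular": [0,0,0.5],"slide": [0,0,0.3],"fingers": -0.2},
    {"angular": [0,0,0.5],"slide": [0,0,0.3],"fingers": -0.2},
    {"angular": [0,0,0.5],"slide": [0,0,0.3],"fingers": -0.2}
  ]
}}

```text
time: 11.9
ee_pos: [0.4374, -0.2738, 0.0084]
tool_rot: [0.001, 0.839, 0.545, 0.0]
wrist_force: [0.2, -0.4, 7.4]
width: 0.542
grasp_force: 20.0
```

{"api": "arm_command", "payload": {
  "increments": [
    {"angular": [0,0,0],"slide": [0,0,-0.4],"fingers": -0.2},
    {"angular": [0,0,0],"slide": [0,0,-0.75],"fingers": -0.2},
    {"angular": [0,0,0],"slide": [0.5,-0.1,-0.75],"fingers": -0.2},
    {"angular": [0,0,0],"slide": [0.98,-0.213,-0.75],"fingers": -0.2},
    {"angular": [0,0,0],"slide": [0.98,-0.213,-0.75],"fingers": -0.2},
    {"angular": [0,0,0],"slide": [0.98,-0.213,-0.75],"fingers": -0.2}
  ]
}}

```text
time: 12.5
ee_pos: [0.4676, -0.121, 0.1204]
tool_rot: [-0.0, 0.837, 0.547, 0.001]
wrist_force: [-0.3, -0.5, -1.3]
width: 0.539
grasp_force: 20.0
```

{"api": "arm_command", "payload": {
  "increments": [
    {"angular": [0,0,0],"slide": [0.98,-0.213,0],"fingers": -0.2},
    {"angular": [0,0,0],"slide": [0.98,-0.213,0],"fingers": -0.2},
    {"angular": [0,0,0],"slide": [0.98,-0.213,0],"fingers": -0.2},
    {"angular": [0,0,0],"slide": [0.98,-0.213,0],"fingers": -0.2}
  ]
}}

```text
time: 12.9
ee_pos: [0.4984, 0.0258, 0.1199]
tool_rot: [-0.0, 0.837, 0.547, 0.001]
wrist_force: [0.2, -0.8, -0.3]
width: 0.539
grasp_force: 20.0
```

{"api": "arm_command", "payload": {
  "increments": [
    {"angular": [0,0,-0.201],"slide": [0.98,-0.213,0],"fingers": -0.2},
    {"angular": [0,0,-0.201],"slide": [0.98,-0.213,0],"fingers": -0.2},
    {"angular": [0,0,-0.201],"slide": [0.98,-0.213,0],"fingers": -0.2},
    {"angular": [0,0,-0.201],"slide": [0.98,-0.213,0],"fingers": -0.2},
    {"angular": [0,0,-0.201],"slide": [0.98,-0.213,0],"fingers": -0.2},
    {"angular": [0,0,-0.201],"slide": [0.98,-0.213,0],"fingers": -0.2},
    {"angular": [0,0,-0.201],"slide": [0.98,-0.213,0],"fingers": -0.2}
  ]
}}

```text
time: 13.6
ee_pos: [0.5286, 0.1676, 0.1196]
tool_rot: [0.0, 0.629, 0.778, 0.0]
wrist_force: [1.5, 0.0, 0.1]
width: 0.542
grasp_force: 20.0
```

```bash
python3 - <<'E'
from h import *
go([.5293,.1694,.027],12.3); s=observe(); print(s['width'],s['grasp_force'])
im=snap('wrist','w4.png'); print(w2pix(im,[s['ee_pos']],True))
E
```

```text
slide [0.0111 0.0071 0.6173] ang [array([ 0.    ,  0.    , -0.0013]), array([ 1.000e-04, -1.000e-04,  9.987e-01])] curyaw 12.1 q6 -0.04 tcp [0.5286 0.1676 0.1196]
0.542059894325001 19.999627768993378
[[252.18044545 235.66546103]]
```

{"api": "arm_command", "payload": {
  "increments": [
    {"angular": [0,0,-0.001],"slide": [0.011,0.007,0.3],"fingers": -0.2},
    {"angular": [0,0,-0.001],"slide": [0.011,0.007,0.5],"fingers": -0.2},
    {"angular": [0,0,-0.001],"slide": [0.011,0.007,0.57],"fingers": -0.2},
    {"angular": [0,0,-0.001],"slide": [0.011,0.007,0.57],"fingers": -0.2}
  ]
}}

```text
time: 14.05
ee_pos: [0.5283, 0.1698, 0.0329]
tool_rot: [-0.001, 0.627, 0.779, -0.001]
wrist_force: [-0.9, 0.8, -0.1]
width: 0.542
grasp_force: 20.0
```

{"api": "arm_command", "payload": {
  "increments": [
    {"angular": [0,0,0],"slide": [0,0,0.02],"fingers": -0.2},
    {"angular": [0,0,0],"slide": [0,0,0.03],"fingers": -0.2},
    {"angular": [0,0,0],"slide": [0,0,0.04],"fingers": -0.2},
    {"angular": [0,0,0],"slide": [0,0,0.04],"fingers": -0.2}
  ]
}}

```text
time: 14.45
ee_pos: [0.5293, 0.1705, 0.0286]
tool_rot: [0.0, 0.627, 0.779, 0.0]
wrist_force: [0.3, -0.8, -1.3]
width: 0.542
grasp_force: 20.0
```

{"api": "arm_command", "payload": {
  "increments": [
    {"angular": [0,0,0],"slide": [0,0,0.01],"fingers": -0.2},
    {"angular": [0,0,0],"slide": [0,0,0.018],"fingers": -0.2},
    {"angular": [0,0,0],"slide": [0,0,0.018],"fingers": -0.2}
  ]
}}

```text
time: 14.75
ee_pos: [0.5291, 0.1705, 0.0255]
tool_rot: [0.0, 0.627, 0.779, 0.0]
wrist_force: [-1.1, -0.2, 2.5]
width: 0.54
grasp_force: 20.0
```

```bash
python3 - <<'E'
from h import *
go([.5293,.1694,.0254],12.3); s=observe(); print(s['wrist_force'],s['torque'])
im=snap('scene','s4.png');f=cv2.cvtColor(np.asarray(im['frame']),cv2.COLOR_RGB2BGR)
p=w2pix(im,[[.54,.12,.03]])[0].astype(int); print(p)
cv2.imwrite('pics/s4b.png',cv2.resize(f[p[1]-55:p[1]+50,p[0]-70:p[0]+70],None,fx=5,fy=5,interpolation=cv2.INTER_CUBIC))
E
```

```text
slide [-0.0075 -0.0006  0.0007] ang [array([ 0.0001, -0.    ,  0.0005]), array([ 0.000e+00,  2.000e-04, -9.995e-01])] curyaw 12.4 q6 -0.04 tcp [0.5291 0.1705 0.0255]
[-1.07047537 -0.23682058  2.48359146] [-0.05664859  0.12074681 -0.02924795]
[260 226]
```

View pics/s4b.png

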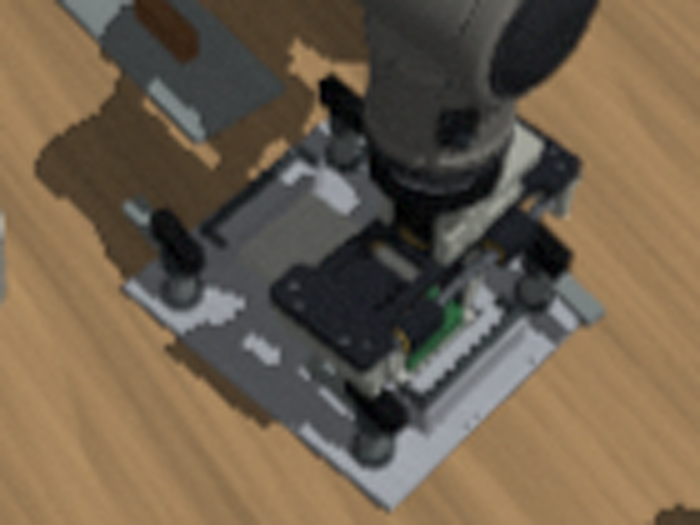

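The tile is in the pocket with no contact force, and the scene crop shows the green tile low in the nest at about (445,325). I'll release it and go for tile B.

{"api": "arm_command", "payload": {
  "increments": [
    {"angular": [0,0,0],"slide": [0,0,0],"fingers": 0.28},
    {"angular": [0,0,0],"slide": [0,0,0],"fingers": 0.28},
    {"angular": [0,0,0],"slide": [0,0,0],"fingers": 0.28},
    {"angular": [0,0,0],"slide": [0,0,-0.2],"fingers": 0.28},
    {"angular": [0,0,0],"slide": [0,0,-0.6],"fingers": 0.28},
    {"angular": [0,0,0],"slide": [0,0,-0.6],"fingers": 0.28},
    {"angular": [0,0,0],"slide": [0,0,-0.6],"fingers": 0.28}
  ]
}}

```text
time: 15.5
ee_pos: [0.5303, 0.1707, 0.1173]
tool_rot: [0.002, 0.627, 0.779, 0.002]
wrist_force: [0.0, -0.4, -0.6]
width: 0.641
grasp_force: 0.0
```

{"api": "arm_command", "payload": {
  "increments": [
    {"angular": [0,0,0],"slide": [-0.85,-0.369,0],"fingers": 0.4},
    {"angular": [0,0,0],"slide": [-0.85,-0.369,0],"fingers": 0.4},
    {"angular": [0,0,0],"slide": [-0.85,-0.369,0],"fingers": 0.4},
    {"angular": [0,0,0],"slide": [-0.85,-0.369,0],"fingers": 0.4}
  ]
}}

```text
time: 15.9
ee_pos: [0.5003, 0.0303, 0.1134]
tool_rot: [-0.001, 0.628, 0.778, -0.002]
wrist_force: [-0.7, -0.3, -0.2]
width: 0.704
grasp_force: 0.0
```

{"api": "arm_command", "payload": {
  "increments": [
    {"angular": [0,0,0],"slide": [-0.85,-0.369,0],"fingers": 0.4},
    {"angular": [0,0,0],"slide": [-0.85,-0.369,0],"fingers": 0.4},
    {"angular": [0,0,0],"slide": [-0.85,-0.369,0],"fingers": 0.4},
    {"angular": [0,0,0],"slide": [-0.85,-0.369,0],"fingers": 0.4}
  ]
}}

```text
time: 16.3
ee_pos: [0.4745, -0.1054, 0.1138]
tool_rot: [-0.001, 0.628, 0.778, -0.001]
wrist_force: [-0.9, 1.5, 0.4]
width: 0.702
grasp_force: 0.0
```

{"api": "arm_command", "payload": {
  "increments": [
    {"angular": [0,0,0],"slide": [-0.85,-0.369,0],"fingers": 0.4},
    {"angular": [0,0,0],"slide": [-0.85,-0.369,0],"fingers": 0.4},
    {"angular": [0,0,0],"slide": [-0.85,-0.369,0],"fingers": 0.4},
    {"angular": [0,0,0],"slide": [-0.85,-0.369,0],"fingers": 0.4}
  ]
}}

```text
time: 16.7
ee_pos: [0.4484, -0.2415, 0.114]
tool_rot: [-0.0, 0.628, 0.778, -0.0]
wrist_force: [1.2, 0.2, 0.5]
width: 0.7
grasp_force: 0.0
```

{"api": "arm_command", "payload": {
  "increments": [
    {"angular": [0,0,-0.25],"slide": [-0.85,-0.369,0],"fingers": 0.4},
    {"angular": [0,0,-0.25],"slide": [-0.85,-0.369,0],"fingers": 0.4},
    {"angular": [0,0,-0.25],"slide": [-0.85,-0.369,0],"fingers": 0.4},
    {"angular": [0,0,-0.25],"slide": [-0.85,-0.369,0],"fingers": 0.4},
    {"angular": [0,0,-0.25],"slide": [-0.85,-0.369,0],"fingers": 0.4},
    {"angular": [0,0,-0.25],"slide": [-0.85,-0.369,0],"fingers": 0.4},
    {"angular": [0,0,-0.25],"slide": [-0.85,-0.369,0],"fingers": 0.4},
    {"angular": [0,0,-0.25],"slide": [-0.85,-0.369,0],"fingers": 0.4}
  ]
}}

```text
time: 17.5
ee_pos: [0.4228, -0.3736, 0.1144]
tool_rot: [-0.001, 0.281, 0.96, 0.001]
wrist_force: [0.6, -0.2, -0.5]
width: 0.702
grasp_force: 0.0
```

```bash
python3 - <<'E'
from h import *
greens(snap('wrist')); print('top'); greens(snap('top','t5.png'),False)
go([.4222,-.3756,.008],57.5)
E
```

```text
px [318. 285.] c [ 541.7 -370.4] size [ 6.4 19.9] long ang -5.1
px [341. 218.] c [ 487.9 -314.9] size [25.1 47.2] long ang 29.9
px [250. 191.] c [ 420.7 -374.6] size [25.8 50.7] long ang -32.6
top
px [373. 190.] c [ 504.9 -314.5] size [37.8 52. ] long ang -32.6
px [210. 186.] c [531.3 174.3] size [24.6 48.4] long ang 11.8
px [385. 170.] c [ 564.7 -358.2] size [27.1 49.9] long ang -4.1
px [485. 145.] c [ 635.1 -656. ] size [ 56.2 200.6] long ang -66.1
px [330. 136.] c [ 678.5 -195.9] size [43.2 54.5] long ang -1.8
slide [-0.0035 -0.0096  0.712 ] ang [array([ 0.0002, -0.0002, -0.0007]), array([-4.000e-04, -3.000e-04,  9.993e-01])] curyaw 57.4 q6 -1.86 tcp [ 0.4226 -0.3742  0.1148]
```

Tile B lies within 2 mm of the TCP. Now the same squeeze, regrip and carry as before.

{"api": "arm_command", "payload": {
  "force": 6,
  "increments": [
    {"angular": [0,0,0],"slide": [0,0,0.3],"fingers": 0.4},
    {"angular": [0,0,0],"slide": [0,0,0.6],"fingers": 0.4},
    {"angular": [0,0,0],"slide": [0,0,0.71],"fingers": 0.4},
    {"angular": [0,0,0],"slide": [0,0,0.71],"fingers": -0.6},
    {"angular": [0,0,0],"slide": [0,0,0.71],"fingers": -0.6},
    {"angular": [0,0,0],"slide": [0,0,0.71],"fingers": -0.6},
    {"angular": [0,0,0],"slide": [0,0,0.71],"fingers": -0.6},
    {"angular": [0,0,0],"slide": [0,0,0.71],"fingers": -0.6},
    {"angular": [0,0,0],"slide": [0,0,0.71],"fingers": 0.4},
    {"angular": [0,0,0],"slide": [0,0,0.71],"fingers": 0.4},
    {"angular": [0,0,0],"slide": [0,0,0.71],"fingers": 0.4},
    {"angular": [0,0,0],"slide": [0,0,0.71],"fingers": 0.4},
    {"angular": [0,0,0],"slide": [0,0,0.4],"fingers": 0.4},
    {"angular": [0,0,0],"slide": [0,0,0.4],"fingers": 0.4}
  ]
}}

```text
time: 19.0
ee_pos: [0.4242, -0.3775, 0.0596]
tool_rot: [0.003, 0.281, 0.96, -0.002]
wrist_force: [0.4, -0.7, 0.3]
width: 0.701
grasp_force: 0.0
```

{"api": "arm_command", "payload": {
  "force": 20,
  "increments": [
    {"angular": [0,0,0.5],"slide": [0,0,0],"fingers": 0.4},
    {"angular": [0,0,0.5],"slide": [0,0,0],"fingers": 0.4},
    {"angular": [0,0,0.5],"slide": [0,0,0],"fingers": 0.4},
    {"angular": [0,0,0.5],"slide": [0,0,0],"fingers": 0.4},
    {"angular": [0,0,0.5],"slide": [0,0,0],"fingers": 0.4},
    {"angular": [0,0,0.5],"slide": [0,0,0],"fingers": 0.4},
    {"angular": [0,0,0.5],"slide": [0,0,0],"fingers": 0.4},
    {"angular": [0,0,0.5],"slide": [0,0,0],"fingers": 0.4},
    {"angular": [0,0,0.5],"slide": [0,0,0],"fingers": 0.4},
    {"angular": [0,0,0.5],"slide": [0,0,0],"fingers": 0.4},
    {"angular": [0,0,0.5],"slide": [0,0,0],"fingers": 0.4},
    {"angular": [0,0,0.5],"slide": [0,0,0.31],"fingers": 0.4},
    {"angular": [0,0,0.5],"slide": [0,0,0.31],"fingers": 0.4},
    {"angular": [0,0,0.5],"slide": [0,0,0.31],"fingers": 0.4},
    {"angular": [0,0,0.5],"slide": [0,0,0.31],"fingers": -0.2},
    {"angular": [0,0,0.5],"slide": [0,0,0.31],"fingers": -0.2},
    {"angular": [0,0,0.5],"slide": [0,0,0.31],"fingers": -0.2},
    {"angular": [0,0,0.5],"slide": [0,0,0.31],"fingers": -0.2},
    {"angular": [0,0,0.5],"slide": [0,0,0.31],"fingers": -0.2}
  ]
}}

```text
time: 20.9
ee_pos: [0.4228, -0.3759, 0.0104]
tool_rot: [0.001, 0.877, 0.48, 0.0]
wrist_force: [-0.2, 1.2, 6.6]
width: 0.543
grasp_force: 20.0
```

```bash
python3 - <<'E'
from h import *
go([.5366,.1362,.12],12.3); s=observe(); print(s['width'],s['grasp_force'])
E
```

```text
slide [ 3.284  -1.1987 -0.7367] ang [array([ 0.0007,  0.0006, -0.2495]), array([ 7.000e-04, -9.000e-04,  7.505e-01])] curyaw -32.6 q6 -0.29 tcp [ 0.4228 -0.3759  0.0104]
0.5429432192242816 20.00524342060089
```

{"api": "arm_command", "payload": {
  "increments": [
    {"angular": [0,0,0],"slide": [0,0,-0.4],"fingers": -0.2},
    {"angular": [0,0,0],"slide": [0,0,-0.74],"fingers": -0.2},
    {"angular": [0,0,0],"slide": [0.5,-0.2,-0.74],"fingers": -0.2},
    {"angular": [0,0,0],"slide": [0.821,-0.3,-0.74],"fingers": -0.2},
    {"angular": [0,0,0],"slide": [0.821,-0.3,-0.74],"fingers": -0.2}
  ]
}}

```text
time: 21.4
ee_pos: [0.4507, -0.2446, 0.1209]
tool_rot: [0.0, 0.877, 0.48, 0.0]
wrist_force: [-0.0, -0.2, -1.4]
width: 0.537
grasp_force: 20.0
```

{"api": "arm_command", "payload": {
  "increments": [
    {"angular": [0,0,0],"slide": [0.821,-0.3,0],"fingers": -0.2},
    {"angular": [0,0,0],"slide": [0.821,-0.3,0],"fingers": -0.2},
    {"angular": [0,0,0],"slide": [0.821,-0.3,0],"fingers": -0.2},
    {"angular": [0,0,0],"slide": [0.821,-0.3,0],"fingers": -0.2}
  ]
}}

```text
time: 21.8
ee_pos: [0.4794, -0.1156, 0.1203]
tool_rot: [-0.0, 0.876, 0.482, 0.0]
wrist_force: [0.2, -0.8, -0.4]
width: 0.539
grasp_force: 20.0
```

{"api": "arm_command", "payload": {
  "increments": [
    {"angular": [0,0,0],"slide": [0.821,-0.3,0],"fingers": -0.2},
    {"angular": [0,0,0],"slide": [0.821,-0.3,0],"fingers": -0.2},
    {"angular": [0,0,0],"slide": [0.821,-0.3,0],"fingers": -0.2},
    {"angular": [0,0,0],"slide": [0.821,-0.3,0],"fingers": -0.2}
  ]
}}

```text
time: 22.2
ee_pos: [0.5081, 0.0112, 0.1201]
tool_rot: [0.0, 0.876, 0.482, 0.001]
wrist_force: [-0.1, -0.7, -1.3]
width: 0.539
grasp_force: 20.0
```

{"api": "arm_command", "payload": {
  "increments": [
    {"angular": [0,0,-0.25],"slide": [0.821,-0.3,0],"fingers": -0.2},
    {"angular": [0,0,-0.25],"slide": [0.821,-0.3,0],"fingers": -0.2},
    {"angular": [0,0,-0.25],"slide": [0.821,-0.3,0],"fingers": -0.2},
    {"angular": [0,0,-0.25],"slide": [0.821,-0.3,0],"fingers": -0.2},
    {"angular": [0,0,-0.25],"slide": [0.821,-0.3,0],"fingers": -0.2},
    {"angular": [0,0,-0.25],"slide": [0.821,-0.3,0],"fingers": -0.2},
    {"angular": [0,0,-0.25],"slide": [0.821,-0.3,0],"fingers": -0.2},
    {"angular": [0,0,-0.25],"slide": [0.821,-0.3,0],"fingers": -0.2}
  ]
}}

```text
time: 23.0
ee_pos: [0.5363, 0.1356, 0.1199]
tool_rot: [0.0, 0.628, 0.778, 0.0]
wrist_force: [-0.1, -0.1, -0.3]
width: 0.542
grasp_force: 20.0
```

```bash
python3 - <<'E'
from h import *
s=observe(); print(s['width'],s['grasp_force'])
im=snap('wrist','w6.png')
greens(im,z=.033)
go([.5366,.1362,.0274],12.3)
E
```

```text
0.5424087217887121 19.999646544456482
px [252. 227.] c [542.7 107.3] size [30.7 80.4] long ang 12.3
px [253. 154.] c [529.2 171.1] size [26.  48.5] long ang 12.3
slide [0.0023 0.0027 0.6164] ang [array([ 0.0001,  0.    , -0.0002]), array([ 1.000e-04, -1.000e-04,  9.998e-01])] curyaw 12.3 q6 -0.10 tcp [0.5363 0.1358 0.1199]
```

{"api": "arm_command", "payload": {
  "increments": [
    {"angular": [0,0,0],"slide": [0.008,0.002,0.3],"fingers": -0.2},
    {"angular": [0,0,0],"slide": [0.008,0.002,0.5],"fingers": -0.2},
    {"angular": [0,0,0],"slide": [0.008,0.002,0.56],"fingers": -0.2},
    {"angular": [0,0,0],"slide": [0.008,0.002,0.57],"fingers": -0.2},
    {"angular": [0,0,0],"slide": [0.008,0.002,0.58],"fingers": -0.2},
    {"angular": [0,0,0],"slide": [0.008,0.002,0.59],"fingers": -0.2},
    {"angular": [0,0,0],"slide": [0.008,0.002,0.6],"fingers": -0.2},
    {"angular": [0,0,0],"slide": [0.008,0.002,0.6],"fingers": -0.2}
  ]
}}

```text
time: 23.85
ee_pos: [0.5365, 0.138, 0.0304]
tool_rot: [0.0, 0.627, 0.779, 0.0]
wrist_force: [0.2, -0.6, 0.2]
width: 0.544
grasp_force: 20.0
```

{"api": "arm_command", "payload": {
  "increments": [
    {"angular": [0,0,0],"slide": [0,0,0.008],"fingers": -0.2},
    {"angular": [0,0,0],"slide": [0,0,0.015],"fingers": -0.2},
    {"angular": [0,0,0],"slide": [0,0,0.015],"fingers": -0.2}
  ]
}}

```text
time: 24.15
ee_pos: [0.5361, 0.138, 0.0275]
tool_rot: [0.0, 0.627, 0.779, 0.0]
wrist_force: [0.2, -0.8, 0.3]
width: 0.541
grasp_force: 20.0
```

{"api": "arm_command", "payload": {
  "increments": [
    {"angular": [0,0,0],"slide": [0,0,0],"fingers": 0.28},
    {"angular": [0,0,0],"slide": [0,0,0],"fingers": 0.28},
    {"angular": [0,0,0],"slide": [0,0,0],"fingers": 0.28},
    {"angular": [0,0,0],"slide": [0,0,-0.2],"fingers": 0.28},
    {"angular": [0,0,0],"slide": [0,0,-0.6],"fingers": 0.28},
    {"angular": [0,0,0],"slide": [0,0,-0.6],"fingers": 0.28},
    {"angular": [0,0,0],"slide": [0,0,-0.6],"fingers": 0.28}
  ]
}}

```text
time: 24.85
ee_pos: [0.5374, 0.1383, 0.1196]
tool_rot: [0.002, 0.627, 0.779, 0.002]
wrist_force: [0.4, 0.2, -0.1]
width: 0.636
grasp_force: 0.0
```

{"api": "arm_command", "payload": {
  "increments": [
    {"angular": [0,0,0],"slide": [-0.823,-0.131,0],"fingers": 0.4},
    {"angular": [0,0,0],"slide": [-0.823,-0.131,0],"fingers": 0.4},
    {"angular": [0,0,0],"slide": [-0.823,-0.131,0],"fingers": 0.4},
    {"angular": [0,0,0],"slide": [-0.823,-0.131,0],"fingers": 0.4}
  ]
}}

```text
time: 25.25
ee_pos: [0.5425, 0.0102, 0.1156]
tool_rot: [-0.001, 0.628, 0.778, -0.001]
wrist_force: [-0.1, 0.4, -0.7]
width: 0.699
grasp_force: 0.0
```

{"api": "arm_command", "payload": {
  "increments": [
    {"angular": [0,0,0],"slide": [-0.823,-0.131,0],"fingers": 0.4},
    {"angular": [0,0,0],"slide": [-0.823,-0.131,0],"fingers": 0.4},
    {"angular": [0,0,0],"slide": [-0.823,-0.131,0],"fingers": 0.4},
    {"angular": [0,0,0],"slide": [-0.823,-0.131,0],"fingers": 0.4}
  ]
}}

```text
time: 25.65
ee_pos: [0.5502, -0.1136, 0.1159]
tool_rot: [-0.001, 0.628, 0.778, -0.0]
wrist_force: [-0.3, 0.6, 0.0]
width: 0.698
grasp_force: 0.0
```

{"api": "arm_command", "payload": {
  "increments": [
    {"angular": [0,0,0],"slide": [-0.823,-0.131,0],"fingers": 0.4},
    {"angular": [0,0,0],"slide": [-0.823,-0.131,0],"fingers": 0.4},
    {"angular": [0,0,0],"slide": [-0.823,-0.131,0],"fingers": 0.4},
    {"angular": [0,0,0],"slide": [-0.823,-0.131,0],"fingers": 0.4}
  ]
}}

```text
time: 26.05
ee_pos: [0.5578, -0.2377, 0.116]
tool_rot: [-0.001, 0.628, 0.778, -0.0]
wrist_force: [0.6, 0.2, 0.5]
width: 0.7
grasp_force: 0.0
```

{"api": "arm_command", "payload": {
  "increments": [
    {"angular": [0,0,-0.426],"slide": [-0.823,-0.131,0],"fingers": 0.4},
    {"angular": [0,0,-0.426],"slide": [-0.823,-0.131,0],"fingers": 0.4},
    {"angular": [0,0,-0.426],"slide": [-0.823,-0.131,0],"fingers": 0.4},
    {"angular": [0,0,-0.426],"slide": [-0.823,-0.131,0],"fingers": 0.4},
    {"angular": [0,0,-0.426],"slide": [-0.823,-0.131,0],"fingers": 0.4},
    {"angular": [0,0,-0.426],"slide": [-0.823,-0.131,0],"fingers": 0.4},
    {"angular": [0,0,-0.426],"slide": [-0.823,-0.131,0],"fingers": 0.4},
    {"angular": [0,0,-0.426],"slide": [-0.823,-0.131,0],"fingers": 0.4},
    {"angular": [0,0,-0.426],"slide": [-0.823,-0.131,0],"fingers": 0.4},
    {"angular": [0,0,-0.426],"slide": [-0.823,-0.131,0],"fingers": 0.4},
    {"angular": [0,0,-0.426],"slide": [-0.823,-0.131,0],"fingers": 0.4}
  ]
}}

```text
time: 27.15
ee_pos: [0.5657, -0.3591, 0.1167]
tool_rot: [-0.0, 0.009, 1.0, 0.001]
wrist_force: [0.4, -0.5, 0.5]
width: 0.704
grasp_force: 0.0
```

```bash
python3 - <<'E'
from h import *
greens(snap('wrist')); print('top'); greens(snap('top','t5.png'),False,z=.033)
go([.5655,-.361,.008],89)
E
```

```text
px [ 25. 211.] c [ 584.2 -628.1] size [ 19.4 106.6] long ang -78.2
px [250. 190.] c [ 564.4 -361.6] size [25.2 50.4] long ang -0.5
px [290. 120.] c [ 502.3 -325.4] size [51.1 51.9] long ang 0.2
top
px [210. 186.] c [527.6 172.7] size [24.6 47.7] long ang 12.7
px [221. 183.] c [534.3 139.8] size [24.  47.8] long ang 12.9
px [485. 145.] c [ 630.2 -647.9] size [ 55.5 198.2] long ang -66.1
px [330. 136.] c [ 673.1 -193.2] size [42.6 53.8] long ang -1.8
slide [-6.000e-04 -7.600e-03  7.272e-01] ang [array([ 0.0003, -0.0002, -0.0002]), array([-3.000e-04, -4.000e-04,  9.998e-01])] curyaw 89.0 q6 -2.23 tcp [ 0.5655 -0.36    0.1171]
```

{"api": "arm_command", "payload": {
  "force": 6,
  "increments": [
    {"angular": [0,0,0],"slide": [0,-0.008,0.3],"fingers": 0.4},
    {"angular": [0,0,0],"slide": [0,-0.008,0.6],"fingers": 0.4},
    {"angular": [0,0,0],"slide": [0,-0.008,0.725],"fingers": 0.4},
    {"angular": [0,0,0],"slide": [0,-0.008,0.725],"fingers": -0.6},
    {"angular": [0,0,0],"slide": [0,-0.008,0.725],"fingers": -0.6},
    {"angular": [0,0,0],"slide": [0,-0.008,0.725],"fingers": -0.6},
    {"angular": [0,0,0],"slide": [0,-0.008,0.725],"fingers": -0.6},
    {"angular": [0,0,0],"slide": [0,-0.008,0.725],"fingers": -0.6},
    {"angular": [0,0,0],"slide": [0,-0.008,0.725],"fingers": 0.4},
    {"angular": [0,0,0],"slide": [0,-0.008,0.725],"fingers": 0.4},
    {"angular": [0,0,0],"slide": [0,-0.008,0.725],"fingers": 0.4},
    {"angular": [0,0,0],"slide": [0,-0.008,0.725],"fingers": 0.4},
    {"angular": [0,0,0],"slide": [0,-0.008,0.4],"fingers": 0.4},
    {"angular": [0,0,0],"slide": [0,-0.008,0.4],"fingers": 0.4}
  ]
}}

```text
time: 28.65
ee_pos: [0.5681, -0.3646, 0.0635]
tool_rot: [0.004, 0.008, 1.0, -0.003]
wrist_force: [1.7, -0.9, 0.7]
width: 0.696
grasp_force: 0.0
```

{"api": "arm_command", "payload": {
  "force": 20,
  "increments": [
    {"angular": [0,0,0.5],"slide": [0,0,0],"fingers": 0.4},
    {"angular": [0,0,0.5],"slide": [0,0,0],"fingers": 0.4},
    {"angular": [0,0,0.5],"slide": [0,0,0],"fingers": 0.4},
    {"angular": [0,0,0.5],"slide": [0,0,0],"fingers": 0.4},
    {"angular": [0,0,0.5],"slide": [0,0,0],"fingers": 0.4},
    {"angular": [0,0,0.5],"slide": [0,0,0],"fingers": 0.4},
    {"angular": [0,0,0.5],"slide": [0,0,0],"fingers": 0.4},
    {"angular": [0,0,0.5],"slide": [0,0,0],"fingers": 0.4},
    {"angular": [0,0,0.5],"slide": [0,0,0],"fingers": 0.4},
    {"angular": [0,0,0.5],"slide": [0,0,0],"fingers": 0.4},
    {"angular": [0,0,0.5],"slide": [0,0,0],"fingers": 0.4},
    {"angular": [0,0,0.5],"slide": [0,0,0.325],"fingers": 0.4},
    {"angular": [0,0,0.5],"slide": [0,0,0.325],"fingers": 0.4},
    {"angular": [0,0,0.5],"slide": [0,0,0.325],"fingers": 0.4},
    {"angular": [0,0,0.5],"slide": [0,0,0.325],"fingers": -0.2},
    {"angular": [0,0,0.5],"slide": [0,0,0.325],"fingers": -0.2},
    {"angular": [0,0,0.5],"slide": [0,0,0.325],"fingers": -0.2},
    {"angular": [0,0,0.5],"slide": [0,0,0.325],"fingers": -0.2},
    {"angular": [0,0,0.5],"slide": [0,0,0.325],"fingers": -0.2}
  ]
}}

```text
time: 30.55
ee_pos: [0.5661, -0.363, 0.0108]
tool_rot: [0.002, 0.713, 0.701, 0.0]
wrist_force: [-0.4, -0.2, 5.7]
width: 0.54
grasp_force: 20.0
```

```bash
python3 - <<'E'
from h import *
go([.5439,.1040,.12],12.3); s=observe(); print(s['width'],s['grasp_force'])
E
```

```text
slide [ 3.1093 -0.1968 -0.7349] ang [array([ 0.0008,  0.0007, -0.0735]), array([ 0.001 , -0.0011,  0.9265])] curyaw -0.9 q6 -0.67 tcp [ 0.5661 -0.363   0.0108]
0.5398923065433948 20.004345774650574
```

{"api": "arm_command", "payload": {
  "increments": [
    {"angular": [0,0,0],"slide": [0,0,-0.4],"fingers": -0.2},
    {"angular": [0,0,0],"slide": [0,0,-0.735],"fingers": -0.2},
    {"angular": [0,0,0],"slide": [0.4,-0.02,-0.735],"fingers": -0.2},
    {"angular": [0,0,0],"slide": [0.777,-0.049,-0.735],"fingers": -0.2},
    {"angular": [0,0,0],"slide": [0.777,-0.049,-0.735],"fingers": -0.2}
  ]
}}

```text
time: 31.05
ee_pos: [0.5593, -0.2416, 0.1202]
tool_rot: [-0.0, 0.712, 0.702, 0.001]
wrist_force: [0.1, -1.4, -0.6]
width: 0.54
grasp_force: 20.0
```

{"api": "arm_command", "payload": {
  "increments": [
    {"angular": [0,0,0],"slide": [0.777,-0.049,0],"fingers": -0.2},
    {"angular": [0,0,0],"slide": [0.777,-0.049,0],"fingers": -0.2},
    {"angular": [0,0,0],"slide": [0.777,-0.049,0],"fingers": -0.2},
    {"angular": [0,0,0],"slide": [0.777,-0.049,0],"fingers": -0.2}
  ]
}}

```text
time: 31.45
ee_pos: [0.5543, -0.127, 0.1193]
tool_rot: [-0.0, 0.712, 0.703, 0.0]
wrist_force: [0.6, -0.1, -1.1]
width: 0.54
grasp_force: 20.0
```

{"api": "arm_command", "payload": {
  "increments": [
    {"angular": [0,0,0],"slide": [0.777,-0.049,0],"fingers": -0.2},
    {"angular": [0,0,0],"slide": [0.777,-0.049,0],"fingers": -0.2},
    {"angular": [0,0,0],"slide": [0.777,-0.049,0],"fingers": -0.2},
    {"angular": [0,0,0],"slide": [0.777,-0.049,0],"fingers": -0.2}
  ]
}}

```text
time: 31.85
ee_pos: [0.5493, -0.0116, 0.1191]
tool_rot: [0.0, 0.712, 0.702, 0.0]
wrist_force: [0.2, -0.7, 0.1]
width: 0.541
grasp_force: 20.0
```

{"api": "arm_command", "payload": {
  "increments": [
    {"angular": [0,0,-0.0735],"slide": [0.777,-0.049,0],"fingers": -0.2},
    {"angular": [0,0,-0.0735],"slide": [0.777,-0.049,0],"fingers": -0.2},
    {"angular": [0,0,-0.0735],"slide": [0.777,-0.049,0],"fingers": -0.2},
    {"angular": [0,0,-0.0735],"slide": [0.777,-0.049,0],"fingers": -0.2},
    {"angular": [0,0,-0.0735],"slide": [0.777,-0.049,0],"fingers": -0.2}
  ]
}}

```text
time: 32.35
ee_pos: [0.5442, 0.1025, 0.119]
tool_rot: [0.0, 0.628, 0.778, -0.0]
wrist_force: [-0.1, -0.1, -0.9]
width: 0.544
grasp_force: 20.0
```

```bash
python3 - <<'E'
from h import *
s=observe(); print(s['width'],s['grasp_force'])
im=snap('wrist','w7.png')
greens(im,z=.033)
go([.5438,.1043,.0278],12.3)
E
```

```text
0.5435791260887987 19.99919682741165
px [253. 226.] c [550.3  75.8] size [33.3 80. ] long ang 12.3
px [252. 153.] c [536.4 138.7] size [25.8 48.8] long ang 12.3
px [252. 113.] c [529.2 170.5] size [24.8 48.9] long ang 12.3
slide [1.500e-02 3.000e-04 6.077e-01] ang [array([ 0.0001,  0.0002, -0.0006]), array([ 4.000e-04, -1.000e-04,  9.994e-01])] curyaw 12.2 q6 -0.16 tcp [0.5442 0.1021 0.119 ]
```

{"api": "arm_command", "payload": {
  "increments": [
    {"angular": [0,0,0],"slide": [0.015,-0.002,0.3],"fingers": -0.2},
    {"angular": [0,0,0],"slide": [0.015,-0.002,0.5],"fingers": -0.2},
    {"angular": [0,0,0],"slide": [0.015,-0.002,0.55],"fingers": -0.2},
    {"angular": [0,0,0],"slide": [0.015,-0.002,0.56],"fingers": -0.2},
    {"angular": [0,0,0],"slide": [0.015,-0.002,0.57],"fingers": -0.2},
    {"angular": [0,0,0],"slide": [0.015,-0.002,0.58],"fingers": -0.2},
    {"angular": [0,0,0],"slide": [0.015,-0.002,0.59],"fingers": -0.2},
    {"angular": [0,0,0],"slide": [0.015,-0.002,0.59],"fingers": -0.2}
  ]
}}

```text
time: 33.2
ee_pos: [0.5438, 0.1061, 0.0324]
tool_rot: [0.001, 0.627, 0.779, 0.001]
wrist_force: [-0.4, -2.0, 5.6]
width: 0.538
grasp_force: 20.0
```

{"api": "arm_command", "payload": {
  "increments": [
    {"angular": [0,0,0],"slide": [0,0,0.008],"fingers": -0.2},
    {"angular": [0,0,0],"slide": [0,0,0.015],"fingers": -0.2},
    {"angular": [0,0,0],"slide": [0,0,0.015],"fingers": -0.2}
  ]
}}

```text
time: 33.5
ee_pos: [0.544, 0.1057, 0.0309]
tool_rot: [0.002, 0.627, 0.779, 0.001]
wrist_force: [-3.7, -4.7, 12.4]
width: 0.542
grasp_force: 20.0
```

Tile C is touching the rim, with a reaction of about (-4, -5) N sideways. I'll lift 3 mm, shift by about 1 mm and retry.

{"api": "arm_command", "payload": {
  "increments": [
    {"angular": [0,0,0],"slide": [0,0,-0.03],"fingers": -0.2},
    {"angular": [0,0,0],"slide": [-0.009,-0.005,-0.03],"fingers": -0.2},
    {"angular": [0,0,0],"slide": [-0.009,-0.005,-0.03],"fingers": -0.2}
  ]
}}

```text
time: 33.8
ee_pos: [0.5423, 0.1049, 0.0331]
tool_rot: [0.0, 0.627, 0.779, 0.0]
wrist_force: [-0.7, 0.0, -0.3]
width: 0.54
grasp_force: 20.0
```

{"api": "arm_command", "payload": {
  "increments": [
    {"angular": [0,0,0],"slide": [0,0,0.01],"fingers": -0.2},
    {"angular": [0,0,0],"slide": [0,0,0.02],"fingers": -0.2},
    {"angular": [0,0,0],"slide": [0,0,0.03],"fingers": -0.2},
    {"angular": [0,0,0],"slide": [0,0,0.03],"fingers": -0.2}
  ]
}}

```text
time: 34.2
ee_pos: [0.5425, 0.1044, 0.0291]
tool_rot: [0.001, 0.627, 0.779, -0.0]
wrist_force: [-2.3, -3.4, 10.8]
width: 0.54
grasp_force: 20.0
```

{"api": "arm_command", "payload": {
  "increments": [
    {"angular": [0,0,0],"slide": [0,0,-0.03],"fingers": -0.2},
    {"angular": [0,0,0],"slide": [0,0,-0.03],"fingers": -0.2}
  ]
}}

```text
time: 34.4
ee_pos: [0.5423, 0.105, 0.033]
tool_rot: [0.0, 0.627, 0.779, 0.0]
wrist_force: [-0.4, 0.8, -0.4]
width: 0.539
grasp_force: 20.0
```

```bash
python3 - <<'E'
from h import *
s=observe(); print(s['ee_pos'],s['wrist_force'],s['grasp_force'])
im=snap('wrist','w8.png');f=cv2.cvtColor(np.asarray(im['frame']),cv2.COLOR_RGB2BGR)
greens(im,z=.033)
p=s['ee_pos']; print(w2pix(im,[p],True))
cv2.imwrite('pics/w8c.png',cv2.resize(f[150:270,180:325],None,fx=5,fy=5,interpolation=cv2.INTER_CUBIC))
E
```

```text
[0.54233931 0.10503378 0.03295036] [-0.36418201  0.80503056 -0.37860539] 19.999838769435883
px [253. 226.] c [541.3 110.9] size [21.5 52.4] long ang 12.3
px [254. 177.] c [536.  138.9] size [26.2 48.9] long ang 12.3
px [254. 117.] c [529.4 170.7] size [25.5 49.1] long ang 13.1
[[252.13050345 235.70714538]]
```

View pics/w8c.png

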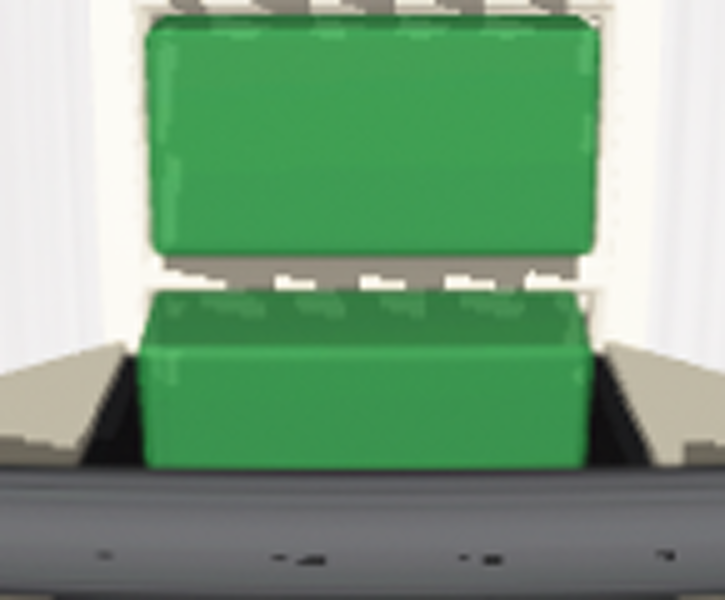

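The wrist crop shows the held tile's far bottom edge at row 290, right on the pocket's +y rim, with slightly more gap on the right. I'll shift 1.2 mm toward -y and 0.5 mm toward +x.

{"api": "arm_command", "payload": {
  "increments": [
    {"angular": [0,0,0],"slide": [-0.008,0.004,0],"fingers": -0.2},
    {"angular": [0,0,0],"slide": [-0.008,0.004,0.01],"fingers": -0.2},
    {"angular": [0,0,0],"slide": [-0.008,0.004,0.02],"fingers": -0.2},
    {"angular": [0,0,0],"slide": [-0.008,0.004,0.03],"fingers": -0.2},
    {"angular": [0,0,0],"slide": [-0.008,0.004,0.03],"fingers": -0.2}
  ]
}}

```text
time: 34.95
ee_pos: [0.543, 0.1037, 0.0288]
tool_rot: [0.0, 0.627, 0.779, -0.0]
wrist_force: [-1.3, -1.6, 6.3]
width: 0.539
grasp_force: 20.0
```

{"api": "arm_command", "payload": {
  "increments": [
    {"angular": [0,0,0],"slide": [-0.003,0,0],"fingers": -0.2},
    {"angular": [0,0,0],"slide": [-0.005,0,0.005],"fingers": -0.2},
    {"angular": [0,0,0],"slide": [-0.005,0,0.005],"fingers": -0.2}
  ]
}}

```text
time: 35.25
ee_pos: [0.5431, 0.1034, 0.0282]
tool_rot: [-0.0, 0.627, 0.779, 0.0]
wrist_force: [-2.8, -0.3, 7.6]
width: 0.542
grasp_force: 20.0
```

```bash
python3 - <<'E'
from h import *
s=observe(); print(s['ee_pos'],s['wrist_force'],s['torque'])
im=snap('wrist','w9.png');f=cv2.cvtColor(np.asarray(im['frame']),cv2.COLOR_RGB2BGR)
cv2.imwrite('pics/w9c.png',cv2.resize(f[170:260,190:315],None,fx=6,fy=6,interpolation=cv2.INTER_CUBIC))
E
```

```text
[0.54307562 0.10336796 0.02823075] [-2.78731261 -0.34359946  7.62122344] [0.09729244 0.58658352 0.05290423]
```

View pics/w9c.png

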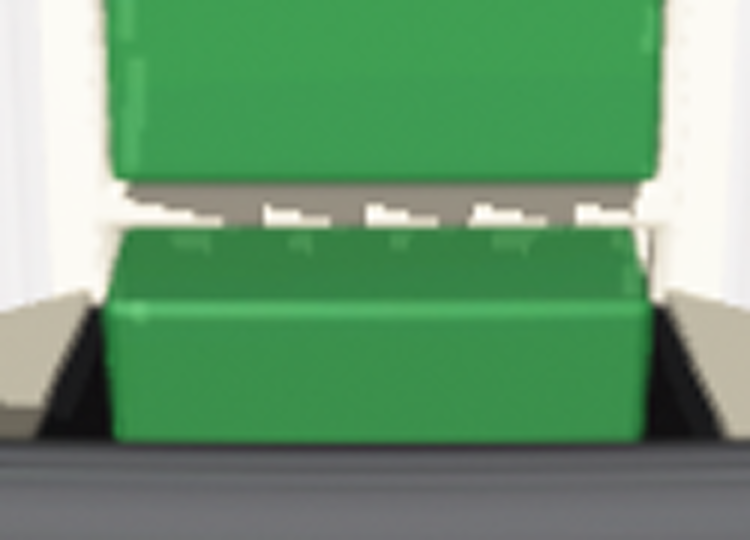

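```bash
python3 - <<'E'
from h import *
s=observe(); im=load('wrist'); p=s['ee_pos']
tx=np.array([-.2147,.9767,0]); ty=np.array([.9767,.2147,0])
for dz in (.0052,-.0058,-.0108):
    q=w2pix(im,[p+tx*.013+ty*e+np.array([0,0,dz]) for e in(-.025,.025)],True); print(dz,((q-[190,170]+.5)*6).round())
# pocket1 rim corners from model, for reference
for j in ([.5402,.1196],[.5402,.1206]):
    q=w2pix(im,jigpts(j,12.3,[(-.02625,-.00275),(.02625,-.00275),(-.02625,.00275),(.02625,.00275)],.022),True); print(((q-[190,170]+.5)*6).round().tolist())
E
```

```text
0.0052 [[102. 287.]
 [650. 286.]]
-0.0058 [[119. 249.]
 [634. 249.]]
-0.0108 [[125. 233.]
 [627. 233.]]
[[113.0, 240.0], [653.0, 240.0], [111.0, 185.0], [656.0, 186.0]]
[[115.0, 230.0], [656.0, 231.0], [112.0, 176.0], [658.0, 176.0]]
```

Comparing the view with its projection, the tile has pitched about 10° in the grip. Its -y edge is down in the pocket and its +y edge sits on the rim. I'll slide about 1.3 mm toward -y, then release.

{"api": "arm_command", "payload": {
  "increments": [
    {"angular": [0,0,0],"slide": [-0.004,0,0],"fingers": -0.2},
    {"angular": [0,0,0],"slide": [-0.008,0,0],"fingers": -0.2},
    {"angular": [0,0,0],"slide": [-0.011,0,0.003],"fingers": -0.2},
    {"angular": [0,0,0],"slide": [-0.011,0,0.003],"fingers": -0.2}
  ]
}}

```text
time: 35.7
ee_pos: [0.5437, 0.1023, 0.0281]
tool_rot: [-0.0, 0.627, 0.779, 0.001]
wrist_force: [-3.2, 3.3, 9.6]
width: 0.54
grasp_force: 20.0
```

```bash
python3 - <<'E'
from h import *
s=observe(); print(s['ee_pos'],s['wrist_force'],s['torque'])
im=snap('wrist','w10.png');f=np.asarray(im['frame']); hsv=cv2.cvtColor(f,cv2.COLOR_RGB2HSV)
for u in(230,250,270): print([(v,int(hsv[v,u,2])) for v in range(196,246) if v%2==0])
E
```

```text
[0.54373402 0.10230867 0.0280676 ] [-3.24696111  3.26533799  9.56642706] [0.51677179 0.5362458  0.0113454 ]
[(196, 151), (198, 120), (200, 147), (202, 149), (204, 149), (206, 149), (208, 143), (210, 146), (212, 129), (214, 129), (216, 130), (218, 130), (220, 166), (222, 169), (224, 144), (226, 145), (228, 144), (230, 145), (232, 145), (234, 144), (236, 144), (238, 144), (240, 144), (242, 143), (244, 58)]
[(196, 151), (198, 120), (200, 147), (202, 150), (204, 216), (206, 163), (208, 138), (210, 146), (212, 137), (214, 128), (216, 130), (218, 132), (220, 164), (222, 166), (224, 144), (226, 145), (228, 145), (230, 145), (232, 145), (234, 144), (236, 145), (238, 145), (240, 145), (242, 145), (244, 55)]
[(196, 150), (198, 112), (200, 147), (202, 231), (204, 249), (206, 164), (208, 131), (210, 129), (212, 129), (214, 130), (216, 132), (218, 132), (220, 163), (222, 165), (224, 144), (226, 144), (228, 144), (230, 145), (232, 145), (234, 145), (236, 144), (238, 145), (240, 144), (242, 144), (244, 57)]
```

{"api": "arm_command", "payload": {
  "increments": [
    {"angular": [0,0,0],"slide": [0,0,-0.005],"fingers": 0.0},
    {"angular": [0,0,0],"slide": [0,0,-0.008],"fingers": 0.28},
    {"angular": [0,0,0],"slide": [0,0,-0.01],"fingers": 0.28},
    {"angular": [0,0,0],"slide": [0,0,-0.01],"fingers": 0.28},
    {"angular": [0,0,0],"slide": [0,0,-0.3],"fingers": 0.28},
    {"angular": [0,0,0],"slide": [-0.3,0,-0.8],"fingers": 0.28},
    {"angular": [0,0,0],"slide": [-0.6,0,-0.95],"fingers": 0.28},
    {"angular": [0,0,0],"slide": [-0.6,0,-0.95],"fingers": 0.28},
    {"angular": [0,0,0],"slide": [-0.6,0,-0.95],"fingers": 0.28}
  ]
}}

```text
time: 36.65
ee_pos: [0.5652, 0.0104, 0.173]
tool_rot: [0.003, 0.629, 0.778, 0.002]
wrist_force: [0.8, 0.3, 0.5]
width: 0.641
grasp_force: 0.0
```

```bash
python3 - <<'E'
from h import *
im=snap('wrist','w11.png'); greens(im,z=.033)
f=cv2.cvtColor(np.asarray(im['frame']),cv2.COLOR_RGB2BGR)
p=w2pix(im,[[.54,.115,.03]],True)[0].astype(int); print(p)
cv2.imwrite('pics/w11c.png',cv2.resize(f[max(0,p[1]-60):p[1]+60,p[0]-65:p[0]+65],None,fx=5,fy=5,interpolation=cv2.INTER_CUBIC))
E
```

```text
px [250.  87.] c [543.2 103.5] size [25.5 48.4] long ang 12.1
px [250.  55.] c [536.6 136.2] size [27.4 49.5] long ang 12.1
px [250.  24.] c [529.7 168.2] size [27.9 48.1] long ang 12.1
[248  75]
```

View pics/w11c.png

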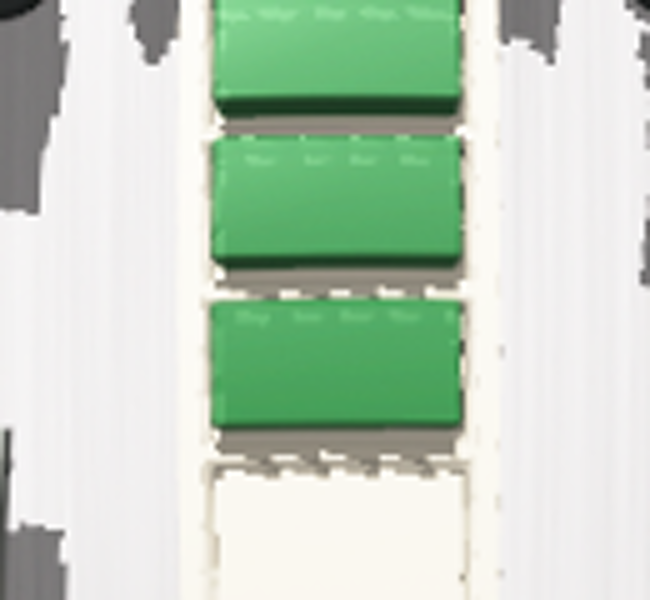

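The crop shows three tiles in pockets 3, 2 and 1, all looking alike and square; the third one is at about (335,360). I'll check that it's flat by touching its top with shut fingers.

{"api": "arm_command", "payload": {
  "increments": [
    {"angular": [0,0,0],"slide": [0.3,-0.005,0.2],"fingers": -1},
    {"angular": [0,0,0],"slide": [0.6,-0.01,0.4],"fingers": -1},
    {"angular": [0,0,0],"slide": [0.638,-0.01,0.6],"fingers": -1},
    {"angular": [0,0,0],"slide": [0.638,-0.01,0.8],"fingers": -1},
    {"angular": [0,0,0],"slide": [0.638,-0.01,0.86],"fingers": -1},
    {"angular": [0,0,0],"slide": [0.638,-0.01,0.89],"fingers": -1},
    {"angular": [0,0,0],"slide": [0.638,-0.01,0.905],"fingers": -1},
    {"angular": [0,0,0],"slide": [0.638,-0.01,0.905],"fingers": -1},
    {"angular": [0,0,0],"slide": [0.638,-0.01,0.905],"fingers": -1}
  ]
}}

```text
time: 37.6
ee_pos: [0.5417, 0.1066, 0.0349]
tool_rot: [0.001, 0.628, 0.779, 0.001]
wrist_force: [-0.2, 0.6, -0.9]
width: 0.006
grasp_force: 0.0
```

{"api": "arm_command", "payload": {
  "increments": [
    {"angular": [0,0,0],"slide": [0,0,0.015],"fingers": -1},
    {"angular": [0,0,0],"slide": [0,0,0.025],"fingers": -1},
    {"angular": [0,0,0],"slide": [0,0,0.025],"fingers": -1}
  ]
}}

```text
time: 37.9
ee_pos: [0.5418, 0.1067, 0.0331]
tool_rot: [0.001, 0.627, 0.779, 0.001]
wrist_force: [-5.8, -1.7, 21.9]
width: 0.0
grasp_force: 10.5
```

The touch came at z = 33.1 mm, exactly the seated height, so it's flat. Now the plate.

{"api": "arm_command", "payload": {
  "increments": [
    {"angular": [0,0,0],"slide": [0,0,-0.3],"fingers": -1},
    {"angular": [0,0,0],"slide": [0,0,-0.7],"fingers": -1},
    {"angular": [0,0,0],"slide": [-0.4,-0.1,-0.9],"fingers": -0.2},
    {"angular": [0,0,0],"slide": [-0.755,-0.229,-0.9],"fingers": -0.2},
    {"angular": [0,0,0],"slide": [-0.755,-0.229,-0.9],"fingers": -0.2}
  ]
}}

```text
time: 38.4
ee_pos: [0.5318, -0.0139, 0.1673]
tool_rot: [0.002, 0.628, 0.778, 0.001]
wrist_force: [-0.2, 0.4, -0.6]
width: 0.218
grasp_force: 0.0
```

{"api": "arm_command", "payload": {
  "increments": [
    {"angular": [0,0,0.047],"slide": [-0.755,-0.229,0],"fingers": -0.2},
    {"angular": [0,0,0.047],"slide": [-0.755,-0.229,0],"fingers": -0.2},
    {"angular": [0,0,0.047],"slide": [-0.755,-0.229,0],"fingers": -0.2},
    {"angular": [0,0,0.047],"slide": [-0.755,-0.229,0],"fingers": -0.2},
    {"angular": [0,0,0.047],"slide": [-0.755,-0.229,0],"fingers": -0.2}
  ]
}}

```text
time: 38.9
ee_pos: [0.5219, -0.1291, 0.1653]
tool_rot: [-0.0, 0.684, 0.73, 0.0]
wrist_force: [0.1, -0.5, -0.4]
width: 0.401
grasp_force: 0.0
```

```bash
cat >> h.py <<'E'
def plate(im,fish,z=.008):
    hsv=cv2.cvtColor(np.asarray(im['frame']),cv2.COLOR_RGB2HSV)
    m=cv2.inRange(hsv,(0,0,100),(180,45,255)); m=cv2.morphologyEx(m,cv2.MORPH_OPEN,np.ones((3,3)))
    cs,_=cv2.findContours(m,cv2.RETR_EXTERNAL,cv2.CHAIN_APPROX_NONE)
    for c in cs:
        if cv2.contourArea(c)>300:
            w=pix2w(im,c[:,0,:],z,fish)[:,:2]*1000
            if not np.isfinite(w).all() or np.linalg.norm(w.mean(0)-[524,-129])>90: continue
            r=cv2.minAreaRect(w.astype(np.float32)); print('P',np.round(c[:,0].mean(0)),np.round(r[0],1),np.round(r[1],1),round(r[2],1))
def handle(im,z=.036):
    hsv=cv2.cvtColor(np.asarray(im['frame']),cv2.COLOR_RGB2HSV)
    m=cv2.inRange(hsv,(3,120,40),(16,255,190)); m=cv2.morphologyEx(m,cv2.MORPH_OPEN,np.ones((3,3)))
    cs,_=cv2.findContours(m,cv2.RETR_EXTERNAL,cv2.CHAIN_APPROX_NONE)
    for c in cs:
        if cv2.contourArea(c)>60:
            w=pix2w(im,c[:,0,:],z,True)[:,:2]*1000
            if np.isfinite(w).all() and np.linalg.norm(w.mean(0)-[524,-129])<120:
                r=cv2.minAreaRect(w.astype(np.float32)); print('H',np.round(c[:,0].mean(0)),np.round(r[0],1),np.round(r[1],1),round(r[2],1))
E
python3 - <<'E'
from h import *
im=snap('wrist','w12.png'); plate(im,True); handle(im); plate(snap('top','t12.png'),False)
go([.524,-.1294,.011],4.0)
E
```

```text
P [202. 231.] [ 468.4 -194.1] [31.6 27.3] 5.0
P [303. 231.] [ 582.1 -188.4] [26.4 35.5] 77.8
P [255. 171.] [ 524.3 -125.6] [ 75.4 158.4] 3.8
H [253. 283.] [ 531.  -240.9] [90.2 30.2] 3.6
H [161. 194.] [ 421.6 -145.1] [25.  84.7] 88.5
P [309. 197.] [ 467.9 -123.5] [224.  222.2] 84.4
slide [-0.0109  0.0123  1.0279] ang [array([ 0.0001, -0.0001, -0.0006]), array([-2.000e-04, -1.000e-04,  9.994e-01])] curyaw 3.9 q6 -0.45 tcp [ 0.522  -0.128   0.1652]
```

View pics/w12.png

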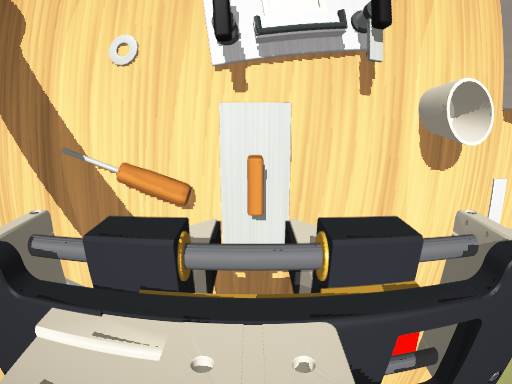

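The plate lies square under the tool, with its handle from about (256,155) to (256,216). Its near end is hidden by the gripper.

```bash
python3 - <<'E'
from h import *
im=load('wrist'); print((pix2w(im,[(256,156),(256.5,215.5)],.036,True)*1000).round(1), (pix2w(im,[(255.5,102),(220,102),(291,103)],.008,True)*1000).round(1))
E
```

```text
[[ 523.6 -100.3   36. ]
 [ 528.3 -161.    36. ]] [[519.7 -46.7   8. ]
 [482.6 -48.8   8. ]
 [557.  -44.8   8. ]]
```

{"api": "arm_command", "payload": {
  "force": 10,
  "increments": [
    {"angular": [0,0,-0.5],"slide": [-0.025,0.024,0.1],"fingers": 0.8},
    {"angular": [0,0,-0.5],"slide": [-0.025,0.024,0.2],"fingers": 0.8},
    {"angular": [0,0,-0.5],"slide": [-0.025,0.024,0.3],"fingers": 0.8},
    {"angular": [0,0,-0.5],"slide": [-0.025,0.024,0.4],"fingers": 0.8},
    {"angular": [0,0,-0.5],"slide": [-0.025,0.024,0.5],"fingers": 0.8},
    {"angular": [0,0,-0.5],"slide": [-0.025,0.024,0.6],"fingers": 0.8},
    {"angular": [0,0,-0.5],"slide": [-0.025,0.024,0.6],"fingers": 0.8},
    {"angular": [0,0,-0.5],"slide": [-0.025,0.024,0.6],"fingers": 0.8},
    {"angular": [0,0,-0.5],"slide": [-0.025,0.024,0.6],"fingers": 0.8},
    {"angular": [0,0,-0.5],"slide": [-0.025,0.024,0.6],"fingers": 0.8},
    {"angular": [0,0,-0.5],"slide": [-0.025,0.024,0.6],"fingers": 0.8},
    {"angular": [0,0,-0.5],"slide": [-0.025,0.024,0.6],"fingers": 0.8},
    {"angular": [0,0,-0.5],"slide": [-0.025,0.024,0.8],"fingers": 0.8},
    {"angular": [0,0,-0.5],"slide": [-0.025,0.024,0.95],"fingers": 0.8},
    {"angular": [0,0,-0.5],"slide": [-0.025,0.024,1],"fingers": 0.8},
    {"angular": [0,0,-0.5],"slide": [-0.025,0.024,1],"fingers": 0.8}
  ]
}}

```text
time: 40.6
ee_pos: [0.5253, -0.1318, 0.0143]
tool_rot: [-0.001, -0.033, 0.999, 0.001]
wrist_force: [-0.3, -0.7, 1.1]
width: 0.899
grasp_force: 0.0
```

{"api": "arm_command", "payload": {
  "increments": [
    {"angular": [0,0,0],"slide": [0,0,0],"fingers": 0.1},
    {"angular": [0,0,0],"slide": [0,0,0],"fingers": 0.1},
    {"angular": [0,0,0],"slide": [0,0,0],"fingers": 0.1},
    {"angular": [0,0,0],"slide": [0,0,0],"fingers": 0.1},
    {"angular": [0,0,0],"slide": [0,0,0],"fingers": 0.1},
    {"angular": [0,0,0],"slide": [0,0,0],"fingers": 0.1}
  ]
}}

```text
time: 41.2
ee_pos: [0.5263, -0.1326, 0.0159]
tool_rot: [0.001, -0.033, 0.999, -0.0]
wrist_force: [-0.1, 1.2, 4.8]
width: 0.655
grasp_force: 10.0
```

{"api": "arm_command", "payload": {
  "increments": [
    {"angular": [0,0,0],"slide": [0,0,0],"fingers": 0.8},
    {"angular": [0,0,0],"slide": [0,0,0],"fingers": 0.8},
    {"angular": [0,0,0],"slide": [0,0,0],"fingers": 0.8},
    {"angular": [0,0,0],"slide": [0,0,-0.3],"fingers": 0.8},
    {"angular": [0,0,0],"slide": [0,0,-0.3],"fingers": 0.8}
  ]
}}

```text
time: 41.7
ee_pos: [0.5285, -0.1338, 0.064]
tool_rot: [0.004, -0.033, 0.999, -0.002]
wrist_force: [-0.1, 0.1, 0.4]
width: 0.898
grasp_force: 0.0
```

{"api": "arm_command", "payload": {
  "force": 45,
  "increments": [
    {"angular": [0,0,0.5],"slide": [0,0,0],"fingers": -0.2},
    {"angular": [0,0,0.5],"slide": [0,0,0],"fingers": -0.2},
    {"angular": [0,0,0.5],"slide": [0,0,0],"fingers": -0.2},
    {"angular": [0,0,0.5],"slide": [0,0,0],"fingers": -0.2},
    {"angular": [0,0,0.5],"slide": [0,0,0],"fingers": -0.2},
    {"angular": [0,0,0.5],"slide": [0,0,0],"fingers": -0.2},
    {"angular": [0,0,0.5],"slide": [0,0,0],"fingers": -0.2},
    {"angular": [0,0,0.5],"slide": [0,0,0],"fingers": -0.2},
    {"angular": [0,0,0.5],"slide": [0,0,0],"fingers": -0.2},
    {"angular": [0,0,0.5],"slide": [0,0,0],"fingers": -0.2},
    {"angular": [0,0,0.5],"slide": [0,0,0],"fingers": -0.2},
    {"angular": [0,0,0.5],"slide": [0,0,0.3],"fingers": -0.2},
    {"angular": [0,0,0.5],"slide": [0,0,0.31],"fingers": -0.2},
    {"angular": [0,0,0.5],"slide": [0,0,0.31],"fingers": -0.2},
    {"angular": [0,0,0.5],"slide": [0,0,0.31],"fingers": -0.9},
    {"angular": [0,0,0.5],"slide": [0,0,0.31],"fingers": -0.9},
    {"angular": [0,0,0.5],"slide": [0,0,0.31],"fingers": -0.9},
    {"angular": [0,0,0.5],"slide": [0,0,0.31],"fingers": -0.9},
    {"angular": [0,0,0.5],"slide": [0,0,0.31],"fingers": -0.9}
  ]
}}

```text
time: 43.6
ee_pos: [0.526, -0.1328, 0.0147]
tool_rot: [0.001, 0.683, 0.73, 0.0]
wrist_force: [-3.1, 0.3, 7.4]
width: 0.165
grasp_force: 45.0
```

```bash
python3 - <<'E'
from h import *
s=observe(); print(s['width'],s['grasp_force'],s['wrist_force'])
go([.5402,.1205,.14],12.3)
E
```

```text
0.16540877297719303 45.001970529556274 [-3.05371806  0.3498031   7.39028327]
slide [ 1.6783  0.2085 -0.8363] ang [array([ 0.0003,  0.0002, -0.047 ]), array([ 3.00e-04, -4.00e-04,  9.53e-01])] curyaw 3.8 q6 -0.46 tcp [ 0.526  -0.1328  0.0147]
```

{"api": "arm_command", "payload": {
  "increments": [
    {"angular": [0,0,0],"slide": [0,0,-0.2],"fingers": -0.9},
    {"angular": [0,0,0],"slide": [0,0,-0.5],"fingers": -0.9},
    {"angular": [0,0,0],"slide": [0,0,-0.83],"fingers": -0.9},
    {"angular": [0,0,0],"slide": [0.4,0.05,-0.83],"fingers": -0.9},
    {"angular": [0,0,0],"slide": [0.839,0.104,-0.83],"fingers": -0.9},
    {"angular": [0,0,0],"slide": [0.839,0.104,-0.83],"fingers": -0.9}
  ]
}}

```text
time: 44.2
ee_pos: [0.5322, -0.0029, 0.1383]
tool_rot: [-0.001, 0.683, 0.731, 0.0]
wrist_force: [-0.4, -0.4, -4.7]
width: 0.173
grasp_force: 45.0
```

{"api": "arm_command", "payload": {
  "increments": [
    {"angular": [0,0,-0.047],"slide": [0.4,0.05,0],"fingers": -0.9},
    {"angular": [0,0,-0.047],"slide": [0.7,0.09,0],"fingers": -0.9},
    {"angular": [0,0,-0.047],"slide": [0.839,0.104,0],"fingers": -0.9},
    {"angular": [0,0,-0.047],"slide": [0.839,0.104,0],"fingers": -0.9},
    {"angular": [0,0,-0.047],"slide": [0.839,0.104,0],"fingers": -0.9},
    {"angular": [0,0,-0.047],"slide": [0.839,0.104,0],"fingers": -0.9}
  ]
}}

```text
time: 44.8
ee_pos: [0.5399, 0.1197, 0.1378]
tool_rot: [-0.0, 0.628, 0.779, -0.0]
wrist_force: [-0.4, 0.4, -2.9]
width: 0.172
grasp_force: 45.0
```

```bash
python3 - <<'E'
from h import *
s=observe(); print(s['width'],s['grasp_force'],s['wrist_force'],s['torque'])
go([.5402,.1200,.0487],12.3)
im=snap('wrist','w13.png'); f=cv2.cvtColor(np.asarray(im['frame']),cv2.COLOR_RGB2BGR)
z=s['ee_pos'][2]-.0147
P=jigpts(s['ee_pos'][:2],12.3,[(-.038,.086),(.038,.086)],z); print('pred plate underside corners',w2pix(im,P,True).round(1), 'top',w2pix(im,P+[0,0,.008],True).round(1))
Q=jigpts([.5402,.1200],12.3,[(-.0395,.0875),(.0395,.0875)],.043); print('seat opening corners',w2pix(im,Q,True).round(1))
cv2.imwrite('pics/w13c.png',cv2.resize(f[20:140,170:335],None,fx=4.5,fy=4.5,interpolation=cv2.INTER_CUBIC))
E
```

```text
0.17186580495365406 44.99895751476288 [-0.36462737  0.35730686 -2.87769285] [-0.1160321   0.01672958 -0.00626068]
slide [0.0016 0.0031 0.5941] ang [array([-0.0002,  0.    , -0.0003]), array([1.000e-04, 4.000e-04, 9.997e-01])] curyaw 12.3 q6 -0.13 tcp [0.5399 0.1197 0.1378]
pred plate underside corners [[186.6  85.2]
 [317.8  85.2]] top [[183.5  83.8]
 [320.9  83.8]]
seat opening corners [[206.   92.7]
 [299.7  92.7]]
```

View pics/w13c.png

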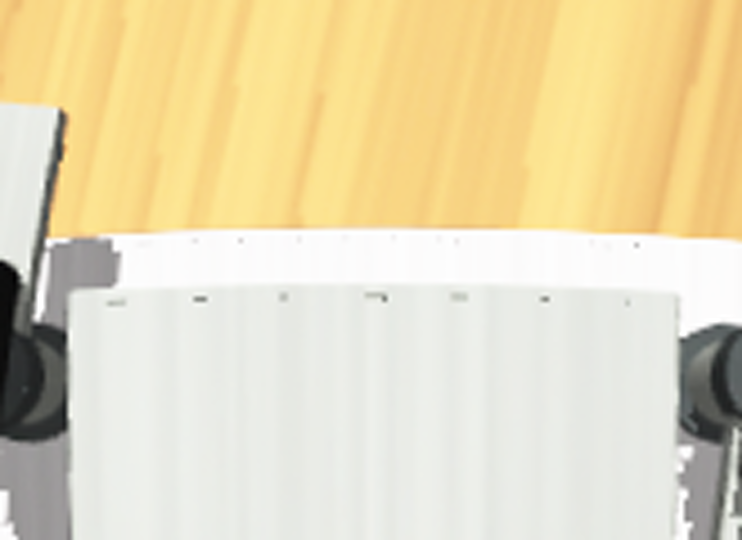

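The plate's top corners match the prediction to within 1 px (about 0.6 mm). The jig's far base edge is visible at crop row ~230, so I'll check it against the model.

```bash
python3 - <<'E'
from h import *
im=load('wrist')
Q=w2pix(im,jigpts([.5402,.1200],12.3,[(-.07,.112),(0,.112),(.03,.112)],.010),True); print(((Q-[170,20]+.5)*4.5).round(1))
# clamp collar axes (x 74,y 80), z .044
Q=w2pix(im,jigpts([.5402,.1200],12.3,[(-.074,.08),(.074,.08)],.04),True); print(((Q-[170,20]+.5)*4.5).round(1))
E
```

```text
[[ 48.2 236. ]
 [375.2 225.4]
 [517.6 227.4]]
[[ -7.5 377.2]
 [757.9 377.4]]
```

{"api": "arm_command", "payload": {
  "increments": [
    {"angular": [0,0,0],"slide": [0,0.002,0.2],"fingers": -0.9},
    {"angular": [0,0,0],"slide": [0,0.002,0.4],"fingers": -0.9},
    {"angular": [0,0,0],"slide": [0,0.002,0.48],"fingers": -0.9},
    {"angular": [0,0,0],"slide": [0,0.002,0.5],"fingers": -0.9},
    {"angular": [0,0,0],"slide": [0,0.002,0.5],"fingers": -0.9},
    {"angular": [0,0,0],"slide": [0,0.002,0.5],"fingers": -0.9}
  ]
}}

```text
time: 45.45
ee_pos: [0.5415, 0.1205, 0.0644]
tool_rot: [0.001, 0.627, 0.779, 0.001]
wrist_force: [0.2, -0.3, -3.4]
width: 0.173
grasp_force: 45.0
```

```bash
python3 - <<'E'
from h import *
print(observe()['wrist_force']); go([.5402,.1197,.0487],12.3)
E
```

```text
[ 0.16830107 -0.27139057 -3.43523103]
slide [-0.0035 -0.0096  0.1047] ang [array([ 0.0008,  0.0001, -0.0002]), array([ 1.000e-04, -1.300e-03,  9.998e-01])] curyaw 12.3 q6 -0.13 tcp [0.5415 0.1205 0.0644]
```

{"api": "arm_command", "payload": {
  "increments": [
    {"angular": [0,0,0],"slide": [-0.004,-0.008,0.03],"fingers": -0.9},
    {"angular": [0,0,0],"slide": [-0.004,-0.008,0.05],"fingers": -0.9},
    {"angular": [0,0,0],"slide": [-0.004,-0.008,0.065],"fingers": -0.9},
    {"angular": [0,0,0],"slide": [-0.004,-0.008,0.08],"fingers": -0.9},
    {"angular": [0,0,0],"slide": [-0.004,-0.008,0.09],"fingers": -0.9},
    {"angular": [0,0,0],"slide": [-0.004,-0.008,0.09],"fingers": -0.9}
  ]
}}

```text
time: 46.05
ee_pos: [0.5393, 0.1198, 0.0493]
tool_rot: [-0.0, 0.627, 0.779, -0.0]
wrist_force: [-0.5, -0.3, -4.4]
width: 0.175
grasp_force: 45.0
```

```bash
python3 - <<'E'
from h import *
print(observe()['wrist_force'],observe()['torque']); go([.5402,.1197,.0487],12.3)
E
```

```text
[-0.53432597 -0.32568262 -4.37590732] [-0.01135491  0.00420968  0.02176077]
slide [-0.0021  0.0059  0.0041] ang [array([-0.0001, -0.    , -0.    ]), array([-1.e-04,  2.e-04,  1.e+00])] curyaw 12.3 q6 -0.13 tcp [0.5393 0.1198 0.0493]
```

{"api": "arm_command", "payload": {
  "increments": [
    {"angular": [0,0,0],"slide": [0,0,0.005],"fingers": -0.9},
    {"angular": [0,0,0],"slide": [0,0,0.009],"fingers": -0.9},
    {"angular": [0,0,0],"slide": [0,0,0.009],"fingers": -0.9}
  ]
}}

```text
time: 46.35
ee_pos: [0.5395, 0.1198, 0.0487]
tool_rot: [0.0, 0.627, 0.779, 0.0]
wrist_force: [-1.7, -0.4, 1.1]
width: 0.17
grasp_force: 45.0
```

{"api": "arm_command", "payload": {
  "increments": [
    {"angular": [0,0,0],"slide": [0,0,0],"fingers": -0.3},
    {"angular": [0,0,0],"slide": [0,0,0],"fingers": -0.3},
    {"angular": [0,0,0],"slide": [0,0,0],"fingers": -0.3},
    {"angular": [0,0,0],"slide": [0,0,-0.3],"fingers": -0.3},
    {"angular": [0,0,0],"slide": [0,0,-0.7],"fingers": -0.3},
    {"angular": [0,0,0],"slide": [-0.6,0,-1],"fingers": -0.3},
    {"angular": [0,0,0],"slide": [-0.6,0,-1],"fingers": -0.3},
    {"angular": [0,0,0],"slide": [-0.6,0,-1],"fingers": -0.3}
  ]
}}

```text
time: 47.15
ee_pos: [0.5612, 0.0279, 0.2021]
tool_rot: [0.004, 0.629, 0.778, 0.002]
wrist_force: [-0.3, 0.7, -0.9]
width: 0.352
grasp_force: 0.0
```

```bash
python3 - <<'E'
from h import *
im=snap('wrist','w14.png'); f=cv2.cvtColor(np.asarray(im['frame']),cv2.COLOR_RGB2BGR)
h=f.copy()
for z,L in((.042,[(.038,.086),(-.038,.086),(-.038,-.086),(.038,-.086)]),(.076,[(.074+a,.08+b) for a,b in((-.007,-.021),(.007,-.021),(.007,.021),(-.007,.021))]),(.076,[(-.074+a,-.08+b) for a,b in((-.007,-.021),(.007,-.021),(.007,.021),(-.007,.021))])):
    cv2.polylines(h,[w2pix(im,jigpts([.5399,.1197],12.3,L,z),True).round().astype(int)],True,(0,0,255),1)
p=w2pix(im,[[.54,.12,.03]],True)[0].astype(int); print(p)
r0=max(0,p[1]-90)
cv2.imwrite('pics/w14c.png',cv2.resize(h[r0:r0+190,p[0]-125:p[0]+125],None,fx=3.1,fy=3.1,interpolation=cv2.INTER_CUBIC))
go([.5399,.1197,.1],12.3)
E
```

```text
[250  91]
slide [ 0.62   -0.0092  0.6691] ang [array([ 0.0015,  0.0006, -0.0012]), array([ 0.001 , -0.0024,  0.9988])] curyaw 12.1 q6 -0.30 tcp [0.5602 0.0291 0.2005]
```

View pics/w14c.png

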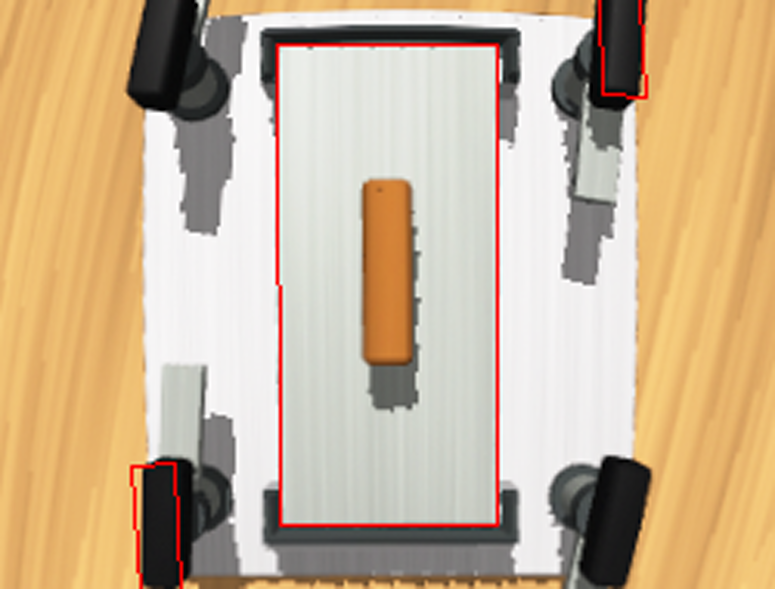

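The plate sits exactly on the predicted seat outline, and the clamps are at about 0 to 0.2 rad (clamps 1 and 3 lean a little). First pass order: 2, 0, 1, 3.

{"api": "arm_command", "payload": {
  "force": 50,
  "increments": [
    {"angular": [0,0,0.012],"slide": [0.083,-0.3,0.2],"fingers": -0.2},
    {"angular": [0,0,0.012],"slide": [0.083,-0.498,0.5],"fingers": -0.2},
    {"angular": [0,0,0.012],"slide": [0.083,-0.498,0.6],"fingers": -0.2},
    {"angular": [0,0,0.012],"slide": [0.083,-0.498,0.6],"fingers": -0.2},
    {"angular": [0,0,0.012],"slide": [0.083,-0.498,0.6],"fingers": -0.2}
  ]
}}

```text
time: 47.7
ee_pos: [0.4834, 0.0287, 0.1084]
tool_rot: [-0.0, 0.642, 0.767, 0.0]
wrist_force: [-0.1, 0.4, 0.8]
width: 0.396
grasp_force: 0.0
```

```bash
cat >> h.py <<'E'
CL={0:(.5952,.2137),1:(.4506,.1821),2:(.4846,.0257),3:(.6292,.0573)}
def dark(im):
    """black bar top outlines near each clamp axis, at z=.076"""
    v=np.asarray(im['frame']).max(2); m=(v<32).astype(np.uint8)*255
    cs,_=cv2.findContours(m,cv2.RETR_EXTERNAL,cv2.CHAIN_APPROX_NONE)
    for c in cs:
        if cv2.contourArea(c)<40: continue
        w=pix2w(im,c[:,0,:],.072,True)[:,:2]
        for k,p in CL.items():
            if np.isfinite(w).all() and np.linalg.norm(w.mean(0)-p)<.025 and np.ptp(w[:,0])<.08:
                r=cv2.minAreaRect((w*1000).astype(np.float32)); b=r[1]; a=r[2] if b[0]>b[1] else r[2]+90
                print('clamp',k,np.round(r[0],1),'exp',np.array(p)*1000,np.round(sorted(b),1),'theta %.2f'%np.radians((102.3-a+90)%180-90))
E
python3 - <<'E'
from h import *
print('earlier view'); dark(load('wrist'))
dark(snap('wrist')); go([*CL[2],.056],10)
E
```

```text
earlier view
clamp 3 [627.7  57.7] exp [629.2  57.3] [17.2 41.7] theta 0.16
clamp 2 [487.1  27.2] exp [484.6  25.7] [16.7 42.1] theta 0.06
clamp 0 [594.8 209. ] exp [595.2 213.7] [16.3 41.7] theta 0.09
clamp 1 [459.  177.1] exp [450.6 182.1] [22.1 38.8] theta 0.59
clamp 2 [485.1  28.8] exp [484.6  25.7] [13.9 42. ] theta 0.07
clamp 3 [624.   57.9] exp [629.2  57.3] [27.3 42.3] theta 0.19
clamp 0 [590.2 201.7] exp [595.2 213.7] [29.3 39.3] theta 1.35
clamp 1 [454.9 165.1] exp [450.6 182.1] [15.7 17.8] theta -1.52
slide [-0.0192 -0.0015  0.3537] ang [array([0.0006, 0.0001, 0.0009]), array([-1.000e-04,  1.000e-03, -9.991e-01])] curyaw 10.2 q6 -0.28 tcp [0.4842 0.0286 0.1091]
```

{"api": "arm_command", "payload": {
  "force": 50,
  "increments": [
    {"angular": [0,0,0.01],"slide": [-0.01,0,0.2],"fingers": -0.2},
    {"angular": [0,0,0.01],"slide": [-0.01,0,0.35],"fingers": -0.2},
    {"angular": [0,0,0.01],"slide": [-0.01,0,0.35],"fingers": -0.2},
    {"angular": [0,0,0.01],"slide": [-0.01,0,0.35],"fingers": -0.9},
    {"angular": [0,0,0.01],"slide": [-0.01,0,0.35],"fingers": -0.9},
    {"angular": [0,0,0.01],"slide": [-0.01,0,0.35],"fingers": -0.9},
    {"angular": [0,0,0.01],"slide": [-0.01,0,0.35],"fingers": -0.9}
  ]
}}

```text
time: 48.45
ee_pos: [0.4848, 0.0267, 0.057]
tool_rot: [0.002, 0.654, 0.757, 0.001]
wrist_force: [2.8, 1.8, 3.3]
width: 0.151
grasp_force: 50.0
```

{"api": "arm_command", "payload": {
  "increments": [
    {"angular": [0,0,0.04],"slide": [0,0,0],"fingers": -0.9},
    {"angular": [0,0,0.08],"slide": [0,0,0],"fingers": -0.9},
    {"angular": [0,0,0.12],"slide": [0,0,0],"fingers": -0.9},
    {"angular": [0,0,0.16],"slide": [0,0,0],"fingers": -0.9},
    {"angular": [0,0,0.2],"slide": [0,0,0],"fingers": -0.9},
    {"angular": [0,0,0.23],"slide": [0,0,0],"fingers": -0.9},
    {"angular": [0,0,0.23],"slide": [0,0,0],"fingers": -0.9},
    {"angular": [0,0,0.23],"slide": [0,0,0],"fingers": -0.9}
  ]
}}

```text
time: 49.25
ee_pos: [0.4849, 0.0266, 0.0569]
tool_rot: [0.001, 0.879, 0.478, 0.002]
wrist_force: [3.2, 1.2, 5.7]
width: 0.144
grasp_force: 50.0
```

```bash
python3 - <<'E'
from h import *
s=observe(); print(s['wrist_force'],s['torque'],s['width']); go([*CL[2],.056],12.3-45)
E
```

```text
[3.16918308 1.19632609 5.72678802] [ 0.1279282  -0.40143998 -0.13475281] 0.14367054159165543
slide [-0.0063  0.0018  0.0062] ang [array([ 0.0011, -0.0007, -0.0013]), array([-0.0012, -0.0018,  0.9987])] curyaw -32.9 q6 0.47 tcp [0.4849 0.0266 0.0569]
```

{"api": "arm_command", "payload": {
  "increments": [
    {"angular": [0,0,0],"slide": [0,0,0],"fingers": -0.2},
    {"angular": [0,0,0],"slide": [0,0,0],"fingers": -0.2},
    {"angular": [0,0,0],"slide": [0,0,0],"fingers": -0.2},
    {"angular": [0,0,0],"slide": [0,0,-0.2],"fingers": -0.2},
    {"angular": [0,0,0],"slide": [0,0,-0.4],"fingers": -0.2},
    {"angular": [0,0,0],"slide": [0.5,-0.02,-0.4],"fingers": -0.2},
    {"angular": [0,0,0],"slide": [0.72,-0.029,-0.4],"fingers": -0.2},
    {"angular": [0,0,0],"slide": [0.72,-0.029,-0.4],"fingers": -0.2}
  ]
}}

```text
time: 50.05
ee_pos: [0.5402, 0.1231, 0.1159]
tool_rot: [-0.0, 0.878, 0.478, 0.001]
wrist_force: [0.6, -0.5, -1.1]
width: 0.4
grasp_force: 0.0
```

{"api": "arm_command", "payload": {
  "increments": [
    {"angular": [0,0,-0.222],"slide": [0.5,-0.02,0],"fingers": -0.2},
    {"angular": [0,0,-0.222],"slide": [0.72,-0.029,0],"fingers": -0.2},
    {"angular": [0,0,-0.222],"slide": [0.72,-0.029,0],"fingers": -0.2},
    {"angular": [0,0,-0.222],"slide": [0.72,-0.029,0],"fingers": -0.2},
    {"angular": [0,0,-0.222],"slide": [0.72,-0.029,0],"fingers": -0.2},
    {"angular": [0,0,-0.222],"slide": [0.72,-0.029,0],"fingers": -0.2},
    {"angular": [0,0,-0.222],"slide": [0.72,-0.029,0],"fingers": -0.2},
    {"angular": [0,0,-0.222],"slide": [0.72,-0.029,0],"fingers": -0.2}
  ]
}}

```text
time: 50.85
ee_pos: [0.5935, 0.2121, 0.1156]
tool_rot: [-0.0, 0.664, 0.748, -0.0]
wrist_force: [-1.3, -0.3, -0.9]
width: 0.398
grasp_force: 0.0
```

```bash
python3 - <<'E'
from h import *
dark(snap('wrist')); go([.595,.213,.056],7.1)
E
```

```text
clamp 1 [455.7 189.3] exp [450.6 182.1] [23.8 36.3] theta 0.15
clamp 0 [596.2 215. ] exp [595.2 213.7] [13.5 44.1] theta 0.10
slide [0.0046 0.01   0.398 ] ang [array([-0.0001, -0.    , -0.0017]), array([-0.000e+00,  1.000e-04,  9.983e-01])] curyaw 6.8 q6 0.10 tcp [0.5936 0.2121 0.1157]
```

{"api": "arm_command", "payload": {
  "force": 50,
  "increments": [
    {"angular": [0,0,0],"slide": [0.008,0.012,0.2],"fingers": -0.2},
    {"angular": [0,0,0],"slide": [0.008,0.012,0.392],"fingers": -0.2},
    {"angular": [0,0,0],"slide": [0.008,0.012,0.392],"fingers": -0.2},
    {"angular": [0,0,0],"slide": [0.008,0.012,0.392],"fingers": -0.9},
    {"angular": [0,0,0],"slide": [0.008,0.012,0.392],"fingers": -0.9},
    {"angular": [0,0,0],"slide": [0.008,0.012,0.392],"fingers": -0.9},
    {"angular": [0,0,0],"slide": [0.008,0.012,0.392],"fingers": -0.9}
  ]
}}

```text
time: 51.6
ee_pos: [0.5959, 0.214, 0.0586]
tool_rot: [0.001, 0.663, 0.748, 0.001]
wrist_force: [-2.2, 0.0, 5.7]
width: 0.146
grasp_force: 50.0
```

{"api": "arm_command", "payload": {
  "increments": [
    {"angular": [0,0,0.04],"slide": [0,0,0],"fingers": -0.9},
    {"angular": [0,0,0.08],"slide": [0,0,0],"fingers": -0.9},
    {"angular": [0,0,0.12],"slide": [0,0,0],"fingers": -0.9},
    {"angular": [0,0,0.16],"slide": [0,0,0],"fingers": -0.9},
    {"angular": [0,0,0.2],"slide": [0,0,0],"fingers": -0.9},
    {"angular": [0,0,0.222],"slide": [0,0,0],"fingers": -0.9},
    {"angular": [0,0,0.222],"slide": [0,0,0],"fingers": -0.9},
    {"angular": [0,0,0.222],"slide": [0,0,0],"fingers": -0.9}
  ]
}}

```text
time: 52.4
ee_pos: [0.5958, 0.214, 0.0585]
tool_rot: [0.0, 0.879, 0.477, 0.001]
wrist_force: [-2.0, -0.7, 5.6]
width: 0.144
grasp_force: 50.0
```

```bash
python3 - <<'E'
from h import *
s=observe(); print(s['wrist_force'],s['torque'],s['width']); go([.4506,.1821,.115],12.3-9)
E
```

```text
[-1.95909724 -0.70776889  5.6367096 ] [-0.16465806  0.4863894  -0.10384627] 0.144166837733427
slide [-0.7058 -0.6946 -0.3782] ang [array([ 0.0005, -0.0003, -0.2021]), array([-4.000e-04, -7.000e-04,  7.979e-01])] curyaw -33.1 q6 0.80 tcp [0.5958 0.214  0.0585]
```

{"api": "arm_command", "payload": {
  "increments": [
    {"angular": [0,0,0],"slide": [0,0,0],"fingers": -0.2},
    {"angular": [0,0,0],"slide": [0,0,0],"fingers": -0.2},
    {"angular": [0,0,0],"slide": [0,0,0],"fingers": -0.2},
    {"angular": [0,0,0],"slide": [0,0,-0.2],"fingers": -0.2},
    {"angular": [0,0,0],"slide": [0,0,-0.38],"fingers": -0.2},
    {"angular": [0,0,0],"slide": [-0.3,-0.3,-0.38],"fingers": -0.2},
    {"angular": [0,0,-0.202],"slide": [-0.6,-0.6,-0.38],"fingers": -0.2},
    {"angular": [0,0,-0.202],"slide": [-0.706,-0.695,-0.38],"fingers": -0.2},
    {"angular": [0,0,-0.202],"slide": [-0.706,-0.695,-0.38],"fingers": -0.2},
    {"angular": [0,0,-0.202],"slide": [-0.706,-0.695,-0.38],"fingers": -0.2},
    {"angular": [0,0,-0.202],"slide": [-0.706,-0.695,-0.38],"fingers": -0.2},
    {"angular": [0,0,-0.202],"slide": [-0.706,-0.695,-0.38],"fingers": -0.2},
    {"angular": [0,0,-0.202],"slide": [-0.706,-0.695,-0.38],"fingers": -0.2}
  ]
}}

```text
time: 53.7
ee_pos: [0.4503, 0.182, 0.1139]
tool_rot: [-0.0, 0.687, 0.727, 0.0]
wrist_force: [0.9, 0.4, 0.1]
width: 0.4
grasp_force: 0.0
```

```bash
python3 - <<'E'
from h import *
dark(snap('wrist')); go([.4506,.1825,.057],12.3-10)
E
```

```text
clamp 3 [620.5  48.3] exp [629.2  57.3] [18.3 28.1] theta 0.14
clamp 1 [451.8 183.7] exp [450.6 182.1] [13.3 44. ] theta 0.16
clamp 0 [591.6 215.6] exp [595.2 213.7] [24.5 43.5] theta 0.81
slide [0.0036 0.0023 0.3793] ang [array([ 0.    , -0.    ,  0.0052]), array([ 0.    ,  0.    , -0.9948])] curyaw 3.2 q6 0.17 tcp [0.4503 0.1819 0.1139]
```

{"api": "arm_command", "payload": {
  "force": 50,
  "increments": [
    {"angular": [0,0,0],"slide": [0.006,0.004,0.2],"fingers": -0.2},
    {"angular": [0,0,0],"slide": [0.006,0.004,0.38],"fingers": -0.2},
    {"angular": [0,0,0],"slide": [0.006,0.004,0.38],"fingers": -0.2},
    {"angular": [0,0,0],"slide": [0.006,0.004,0.38],"fingers": -0.9},
    {"angular": [0,0,0],"slide": [0.006,0.004,0.38],"fingers": -0.9},
    {"angular": [0,0,0],"slide": [0.006,0.004,0.38],"fingers": -0.9},
    {"angular": [0,0,0],"slide": [0.006,0.004,0.38],"fingers": -0.9}
  ]
}}

```text
time: 54.45
ee_pos: [0.4512, 0.1831, 0.0581]
tool_rot: [0.0, 0.687, 0.727, 0.001]
wrist_force: [-1.6, 0.2, 4.5]
width: 0.146
grasp_force: 50.0
```

{"api": "arm_command", "payload": {
  "increments": [
    {"angular": [0,0,0.04],"slide": [0,0,0],"fingers": -0.9},
    {"angular": [0,0,0.08],"slide": [0,0,0],"fingers": -0.9},
    {"angular": [0,0,0.12],"slide": [0,0,0],"fingers": -0.9},
    {"angular": [0,0,0.16],"slide": [0,0,0],"fingers": -0.9},
    {"angular": [0,0,0.2],"slide": [0,0,0],"fingers": -0.9},
    {"angular": [0,0,0.2],"slide": [0,0,0],"fingers": -0.9},
    {"angular": [0,0,0.2],"slide": [0,0,0],"fingers": -0.9}
  ]
}}

```text
time: 55.15
ee_pos: [0.4512, 0.183, 0.0581]
tool_rot: [0.0, 0.878, 0.479, 0.001]
wrist_force: [-1.2, -0.4, 5.9]
width: 0.147
grasp_force: 50.0
```

```bash
python3 - <<'E'
from h import *
s=observe(); print(s['wrist_force'],s['torque'],s['width']); go([.629,.0575,.115],12.3-9)
E
```

```text
[-1.19129834 -0.37790587  5.94433518] [-0.20277352  0.36704944 -0.14919882] 0.1467230455348471
slide [-0.0628  1.4498 -0.378 ] ang [array([ 0.0005, -0.0003, -0.2001]), array([-4.000e-04, -7.000e-04,  7.998e-01])] curyaw -32.7 q6 0.80 tcp [0.4512 0.183  0.0581]
```

{"api": "arm_command", "payload": {
  "increments": [
    {"angular": [0,0,0],"slide": [0,0,0],"fingers": -0.2},
    {"angular": [0,0,0],"slide": [0,0,0],"fingers": -0.2},
    {"angular": [0,0,0],"slide": [0,0,0],"fingers": -0.2},
    {"angular": [0,0,0],"slide": [0,0,-0.2],"fingers": -0.2},
    {"angular": [0,0,0],"slide": [0,0,-0.38],"fingers": -0.2},
    {"angular": [0,0,0],"slide": [-0.01,0.3,-0.38],"fingers": -0.2},
    {"angular": [0,0,0],"slide": [-0.03,0.6,-0.38],"fingers": -0.2},
    {"angular": [0,0,0],"slide": [-0.031,0.725,-0.38],"fingers": -0.2},
    {"angular": [0,0,0],"slide": [-0.031,0.725,-0.38],"fingers": -0.2}
  ]
}}

```text
time: 56.05
ee_pos: [0.5417, 0.1185, 0.1137]
tool_rot: [0.0, 0.878, 0.478, 0.001]
wrist_force: [0.1, 0.3, -0.7]
width: 0.399
grasp_force: 0.0
```

{"api": "arm_command", "payload": {
  "increments": [
    {"angular": [0,0,-0.2],"slide": [-0.01,0.3,0],"fingers": -0.2},
    {"angular": [0,0,-0.2],"slide": [-0.03,0.6,0],"fingers": -0.2},
    {"angular": [0,0,-0.2],"slide": [-0.031,0.725,0],"fingers": -0.2},
    {"angular": [0,0,-0.2],"slide": [-0.031,0.725,0],"fingers": -0.2},
    {"angular": [0,0,-0.2],"slide": [-0.031,0.725,0],"fingers": -0.2},
    {"angular": [0,0,-0.2],"slide": [-0.031,0.725,0],"fingers": -0.2},
    {"angular": [0,0,-0.2],"slide": [-0.031,0.725,0],"fingers": -0.2}
  ]
}}

```text
time: 56.75
ee_pos: [0.6281, 0.0584, 0.114]
tool_rot: [-0.0, 0.687, 0.726, -0.0]
wrist_force: [0.3, -0.1, -0.1]
width: 0.397
grasp_force: 0.0
```

```bash
python3 - <<'E'
from h import *
dark(snap('wrist')); go([.629,.0575,.057],12.3-9)
E
```

```text
clamp 2 [493.8  36.8] exp [484.6  25.7] [16.2 35.2] theta 0.94
clamp 3 [630.3  58.9] exp [629.2  57.3] [14.6 44.9] theta 0.17
clamp 1 [461.5 177.1] exp [450.6 182.1] [39.  42.7] theta 0.78
clamp 0 [595.4 198.4] exp [595.2 213.7] [15.4 27.7] theta 1.46
slide [-0.0055  0.005   0.3806] ang [array([-0.0001, -0.    , -0.0005]), array([-1.000e-04,  1.000e-04,  9.995e-01])] curyaw 3.2 q6 -0.09 tcp [0.6282 0.0583 0.1141]
```

{"api": "arm_command", "payload": {
  "force": 50,
  "increments": [
    {"angular": [0,0,0],"slide": [0,0.007,0.2],"fingers": -0.2},
    {"angular": [0,0,0],"slide": [0,0.007,0.38],"fingers": -0.2},
    {"angular": [0,0,0],"slide": [0,0.007,0.38],"fingers": -0.2},
    {"angular": [0,0,0],"slide": [0,0.007,0.38],"fingers": -0.9},
    {"angular": [0,0,0],"slide": [0,0.007,0.38],"fingers": -0.9},
    {"angular": [0,0,0],"slide": [0,0.007,0.38],"fingers": -0.9},
    {"angular": [0,0,0],"slide": [0,0.007,0.38],"fingers": -0.9}
  ]
}}

```text
time: 57.5
ee_pos: [0.6295, 0.0576, 0.0585]
tool_rot: [0.0, 0.687, 0.727, -0.0]
wrist_force: [-4.3, -0.2, 6.1]
width: 0.151
grasp_force: 49.8
```

{"api": "arm_command", "payload": {
  "increments": [
    {"angular": [0,0,0.04],"slide": [0,0,0],"fingers": -0.9},
    {"angular": [0,0,0.08],"slide": [0,0,0],"fingers": -0.9},
    {"angular": [0,0,0.12],"slide": [0,0,0],"fingers": -0.9},
    {"angular": [0,0,0.16],"slide": [0,0,0],"fingers": -0.9},
    {"angular": [0,0,0.2],"slide": [0,0,0],"fingers": -0.9},
    {"angular": [0,0,0.2],"slide": [0,0,0],"fingers": -0.9},
    {"angular": [0,0,0.2],"slide": [0,0,0],"fingers": -0.9},
    {"angular": [0,0,0.2],"slide": [0,0,0],"fingers": -0.9},
    {"angular": [0,0,0.2],"slide": [0,0,0],"fingers": -0.9}
  ]
}}

```text
time: 58.4
ee_pos: [0.6295, 0.0576, 0.0585]
tool_rot: [-0.0, 0.878, 0.479, 0.0]
wrist_force: [-3.3, -0.4, 6.5]
width: 0.148
grasp_force: 49.8
```

```bash
python3 - <<'E'
from h import *
s=observe(); print(s['wrist_force'],s['torque'],s['width']); go([.629,.0575,.115],12.3-90)
print('top check'); plate(snap('top'),False,.042)
E
```

```text
[-3.33522676 -0.36512163  6.49172265] [-0.08755686  0.84112968 -0.0742496 ] 0.14827035472264388
slide [-0.0024 -0.0025 -0.3768] ang [array([-0.000e+00, -1.000e-04,  2.498e-01]), array([ 1.000e-04, -0.000e+00, -7.502e-01])] curyaw -32.7 q6 0.54 tcp [0.6295 0.0576 0.0585]
top check
```

All four are at about half. Second pass: 3, 1, 0, 2.

{"api": "arm_command", "payload": {
  "increments": [
    {"angular": [0,0,0.04],"slide": [0,0,0],"fingers": -0.9},
    {"angular": [0,0,0.08],"slide": [0,0,0],"fingers": -0.9},
    {"angular": [0,0,0.12],"slide": [0,0,0],"fingers": -0.9},
    {"angular": [0,0,0.16],"slide": [0,0,0],"fingers": -0.9},
    {"angular": [0,0,0.2],"slide": [0,0,0],"fingers": -0.9},
    {"angular": [0,0,0.24],"slide": [0,0,0],"fingers": -0.9},
    {"angular": [0,0,0.26],"slide": [0,0,0],"fingers": -0.9},
    {"angular": [0,0,0.26],"slide": [0,0,0],"fingers": -0.9},
    {"angular": [0,0,0.26],"slide": [0,0,0],"fingers": -0.9}
  ]
}}

```text
time: 59.35
ee_pos: [0.6295, 0.0576, 0.0585]
tool_rot: [0.0, 0.996, 0.092, 0.0]
wrist_force: [-4.5, -0.4, 6.4]
width: 0.149
grasp_force: 50.7
```

```bash
python3 - <<'E'
from h import *
s=observe(); print(s['wrist_force'],s['torque'],s['width']); go([.4512,.183,.115],12.3-45)
E
```

```text
[-4.52871697 -0.36818994  6.42269187] [-0.03259132  0.88061766  0.83246361] 0.14939591579005979
slide [-1.0143 -1.04   -0.3775] ang [array([ 2.000e-04,  1.000e-04, -2.594e-01]), array([ 1.000e-04, -2.000e-04,  7.406e-01])] curyaw -79.4 q6 1.36 tcp [0.6295 0.0576 0.0585]
```

Torque rises to 0.83 Nm at the stop, so clamp 3 is home.

{"api": "arm_command", "payload": {
  "increments": [
    {"angular": [0,0,0],"slide": [0,0,0],"fingers": -0.2},
    {"angular": [0,0,0],"slide": [0,0,0],"fingers": -0.2},
    {"angular": [0,0,0],"slide": [0,0,0],"fingers": -0.2},
    {"angular": [0,0,0],"slide": [0,0,-0.2],"fingers": -0.2},
    {"angular": [0,0,0],"slide": [0,0,-0.38],"fingers": -0.2},
    {"angular": [0,0,0],"slide": [-0.25,-0.25,-0.38],"fingers": -0.2},
    {"angular": [0,0,0],"slide": [-0.507,-0.52,-0.38],"fingers": -0.2},
    {"angular": [0,0,0],"slide": [-0.507,-0.52,-0.38],"fingers": -0.2}
  ]
}}

```text
time: 60.15
ee_pos: [0.5363, 0.1228, 0.1138]
tool_rot: [-0.001, 0.996, 0.093, -0.002]
wrist_force: [-0.3, -0.9, -0.9]
width: 0.399
grasp_force: 0.0
```

{"api": "arm_command", "payload": {
  "increments": [
    {"angular": [0,0,-0.258],"slide": [-0.25,-0.25,0],"fingers": -0.2},
    {"angular": [0,0,-0.258],"slide": [-0.507,-0.52,0],"fingers": -0.2},
    {"angular": [0,0,-0.258],"slide": [-0.507,-0.52,0],"fingers": -0.2},
    {"angular": [0,0,-0.258],"slide": [-0.507,-0.52,0],"fingers": -0.2},
    {"angular": [0,0,-0.258],"slide": [-0.507,-0.52,0],"fingers": -0.2},
    {"angular": [0,0,-0.258],"slide": [-0.507,-0.52,0],"fingers": -0.2},
    {"angular": [0,0,-0.258],"slide": [-0.507,-0.52,0],"fingers": -0.2},
    {"angular": [0,0,-0.258],"slide": [-0.507,-0.52,0],"fingers": -0.2}
  ]
}}

```text
time: 60.95
ee_pos: [0.4523, 0.1832, 0.114]
tool_rot: [0.0, 0.88, 0.476, 0.0]
wrist_force: [1.1, -0.6, -0.7]
width: 0.401
grasp_force: 0.0
```

```bash
python3 - <<'E'
from h import *
dark(snap('wrist')); go([.4512,.183,.057],12.3-45)
E
```

```text
clamp 3 [635.2  66.5] exp [629.2  57.3] [20.9 38.5] theta -0.45
clamp 1 [452.2 183.6] exp [450.6 182.1] [13.5 44.1] theta 0.79
clamp 0 [593. 215.] exp [595.2 213.7] [20.8 42.4] theta 0.80
slide [-0.0046 -0.0048  0.3795] ang [array([ 0.    , -0.0001, -0.0026]), array([-1.000e-04, -1.000e-04,  9.974e-01])] curyaw -33.2 q6 0.81 tcp [0.4522 0.1832 0.1139]
```

{"api": "arm_command", "payload": {
  "force": 50,
  "increments": [
    {"angular": [0,0,0],"slide": [-0.003,-0.004,0.2],"fingers": -0.2},
    {"angular": [0,0,0],"slide": [-0.003,-0.004,0.38],"fingers": -0.2},
    {"angular": [0,0,0],"slide": [-0.003,-0.004,0.38],"fingers": -0.2},
    {"angular": [0,0,0],"slide": [-0.003,-0.004,0.38],"fingers": -0.9},
    {"angular": [0,0,0],"slide": [-0.003,-0.004,0.38],"fingers": -0.9},
    {"angular": [0,0,0],"slide": [-0.003,-0.004,0.38],"fingers": -0.9},
    {"angular": [0,0,0],"slide": [-0.003,-0.004,0.38],"fingers": -0.9}
  ]
}}

```text
time: 61.7
ee_pos: [0.4516, 0.1836, 0.0581]
tool_rot: [0.0, 0.879, 0.477, 0.001]
wrist_force: [-1.2, 0.1, 4.8]
width: 0.149
grasp_force: 50.0
```

{"api": "arm_command", "payload": {
  "increments": [
    {"angular": [0,0,0.04],"slide": [0,0,0],"fingers": -0.9},
    {"angular": [0,0,0.08],"slide": [0,0,0],"fingers": -0.9},
    {"angular": [0,0,0.12],"slide": [0,0,0],"fingers": -0.9},
    {"angular": [0,0,0.16],"slide": [0,0,0],"fingers": -0.9},
    {"angular": [0,0,0.2],"slide": [0,0,0],"fingers": -0.9},
    {"angular": [0,0,0.24],"slide": [0,0,0],"fingers": -0.9},
    {"angular": [0,0,0.26],"slide": [0,0,0],"fingers": -0.9},
    {"angular": [0,0,0.26],"slide": [0,0,0],"fingers": -0.9},
    {"angular": [0,0,0.26],"slide": [0,0,0],"fingers": -0.9}
  ]
}}

```text
time: 62.6
ee_pos: [0.4519, 0.1831, 0.0581]
tool_rot: [0.0, 0.996, 0.09, 0.001]
wrist_force: [0.3, -2.0, 5.5]
width: 0.145
grasp_force: 50.5
```

```bash
python3 - <<'E'
from h import *
s=observe(); print(s['wrist_force'],s['torque'],s['width']); go([.5958,.214,.115],12.3-45)
E
```

```text
[ 0.27211142 -2.00449646  5.52216065] [-0.36459423  0.20068422  0.73727445] 0.1450893264155901
slide [ 0.9814 -0.031  -0.3772] ang [array([ 0.0006, -0.0006, -0.2612]), array([-8.000e-04, -7.000e-04,  7.388e-01])] curyaw -79.7 q6 1.62 tcp [0.4519 0.1831 0.0581]
```

Clamp 1 is at its stop (0.74 Nm). Next, clamp 0.

{"api": "arm_command", "payload": {
  "increments": [
    {"angular": [0,0,0],"slide": [0,0,0],"fingers": -0.2},
    {"angular": [0,0,0],"slide": [0,0,0],"fingers": -0.2},
    {"angular": [0,0,0],"slide": [0,0,0],"fingers": -0.2},
    {"angular": [0,0,0],"slide": [0,0,-0.2],"fingers": -0.2},
    {"angular": [0,0,0],"slide": [0,0,-0.38],"fingers": -0.2},
    {"angular": [0,0,-0.26],"slide": [0.3,-0.01,-0.38],"fingers": -0.2},
    {"angular": [0,0,-0.26],"slide": [0.6,-0.02,-0.38],"fingers": -0.2},
    {"angular": [0,0,-0.26],"slide": [0.9,-0.03,-0.38],"fingers": -0.2},
    {"angular": [0,0,-0.26],"slide": [0.981,-0.031,-0.38],"fingers": -0.2},
    {"angular": [0,0,-0.26],"slide": [0.981,-0.031,-0.38],"fingers": -0.2},
    {"angular": [0,0,-0.26],"slide": [0.981,-0.031,-0.38],"fingers": -0.2},
    {"angular": [0,0,-0.26],"slide": [0.981,-0.031,-0.38],"fingers": -0.2},
    {"angular": [0,0,-0.26],"slide": [0.981,-0.031,-0.38],"fingers": -0.2}
  ]
}}

```text
time: 63.9
ee_pos: [0.5949, 0.2137, 0.1137]
tool_rot: [-0.0, 0.88, 0.476, -0.0]
wrist_force: [0.8, -0.5, -0.2]
width: 0.401
grasp_force: 0.0
```

```bash
python3 - <<'E'
from h import *
dark(snap('wrist')); go([.5958,.214,.057],12.3-45)
E
```

```text
clamp 0 [597.4 214.8] exp [595.2 213.7] [12.7 44.6] theta 0.80
slide [0.0048 0.0037 0.3789] ang [array([-0.0001,  0.    , -0.0026]), array([0.000e+00, 1.000e-04, 9.974e-01])] curyaw -33.2 q6 0.80 tcp [0.595  0.2137 0.1138]
```

{"api": "arm_command", "payload": {
  "force": 50,
  "increments": [
    {"angular": [0,0,0],"slide": [0.005,0.005,0.2],"fingers": -0.2},
    {"angular": [0,0,0],"slide": [0.005,0.005,0.38],"fingers": -0.2},
    {"angular": [0,0,0],"slide": [0.005,0.005,0.38],"fingers": -0.2},
    {"angular": [0,0,0],"slide": [0.005,0.005,0.38],"fingers": -0.9},
    {"angular": [0,0,0],"slide": [0.005,0.005,0.38],"fingers": -0.9},
    {"angular": [0,0,0],"slide": [0.005,0.005,0.38],"fingers": -0.9},
    {"angular": [0,0,0],"slide": [0.005,0.005,0.38],"fingers": -0.9}
  ]
}}

```text
time: 64.65
ee_pos: [0.5963, 0.2147, 0.0585]
tool_rot: [-0.0, 0.879, 0.477, 0.001]
wrist_force: [-3.1, 2.2, 5.3]
width: 0.146
grasp_force: 50.0
```

{"api": "arm_command", "payload": {
  "increments": [
    {"angular": [0,0,0.04],"slide": [0,0,0],"fingers": -0.9},
    {"angular": [0,0,0.08],"slide": [0,0,0],"fingers": -0.9},
    {"angular": [0,0,0.12],"slide": [0,0,0],"fingers": -0.9},
    {"angular": [0,0,0.16],"slide": [0,0,0],"fingers": -0.9},
    {"angular": [0,0,0.2],"slide": [0,0,0],"fingers": -0.9},
    {"angular": [0,0,0.24],"slide": [0,0,0],"fingers": -0.9},
    {"angular": [0,0,0.26],"slide": [0,0,0],"fingers": -0.9},
    {"angular": [0,0,0.26],"slide": [0,0,0],"fingers": -0.9},
    {"angular": [0,0,0.26],"slide": [0,0,0],"fingers": -0.9}
  ]
}}

```text
time: 65.55
ee_pos: [0.5965, 0.2142, 0.0585]
tool_rot: [0.0, 0.996, 0.089, 0.001]
wrist_force: [-2.8, 0.6, 5.0]
width: 0.148
grasp_force: 50.6
```

```bash
python3 - <<'E'
from h import *
s=observe(); print(s['wrist_force'],s['torque'],s['width']); go([.4849,.0266,.115],12.3-45)
E
```

```text
[-2.83361831  0.62368809  5.03021287] [0.010453   0.49064987 0.79473158] 0.14752784060391222
slide [-0.954   1.0987 -0.378 ] ang [array([ 0.0003, -0.0005, -0.2614]), array([-7.000e-04, -4.000e-04,  7.386e-01])] curyaw -79.8 q6 1.62 tcp [0.5965 0.2142 0.0585]
```

Clamp 0 is home (0.79 Nm). Last one is clamp 2.

{"api": "arm_command", "payload": {
  "increments": [
    {"angular": [0,0,0],"slide": [0,0,0],"fingers": -0.2},
    {"angular": [0,0,0],"slide": [0,0,0],"fingers": -0.2},
    {"angular": [0,0,0],"slide": [0,0,0],"fingers": -0.2},
    {"angular": [0,0,0],"slide": [0,0,-0.2],"fingers": -0.2},
    {"angular": [0,0,0],"slide": [0,0,-0.38],"fingers": -0.2},
    {"angular": [0,0,0],"slide": [-0.25,0.25,-0.38],"fingers": -0.2},
    {"angular": [0,0,0],"slide": [-0.477,0.549,-0.38],"fingers": -0.2},
    {"angular": [0,0,0],"slide": [-0.477,0.549,-0.38],"fingers": -0.2}
  ]
}}

```text
time: 66.35
ee_pos: [0.5375, 0.117, 0.1138]
tool_rot: [0.0, 0.996, 0.087, -0.001]
wrist_force: [-0.6, 0.6, -0.1]
width: 0.4
grasp_force: 0.0
```

{"api": "arm_command", "payload": {
  "increments": [
    {"angular": [0,0,-0.26],"slide": [-0.25,0.25,0],"fingers": -0.2},
    {"angular": [0,0,-0.26],"slide": [-0.477,0.549,0],"fingers": -0.2},
    {"angular": [0,0,-0.26],"slide": [-0.477,0.549,0],"fingers": -0.2},
    {"angular": [0,0,-0.26],"slide": [-0.477,0.549,0],"fingers": -0.2},
    {"angular": [0,0,-0.26],"slide": [-0.477,0.549,0],"fingers": -0.2},
    {"angular": [0,0,-0.26],"slide": [-0.477,0.549,0],"fingers": -0.2},
    {"angular": [0,0,-0.26],"slide": [-0.477,0.549,0],"fingers": -0.2},
    {"angular": [0,0,-0.26],"slide": [-0.477,0.549,0],"fingers": -0.2}
  ]
}}

```text
time: 67.15
ee_pos: [0.4845, 0.0267, 0.1139]
tool_rot: [0.0, 0.88, 0.476, 0.0]
wrist_force: [0.9, 1.0, 0.7]
width: 0.402
grasp_force: 0.0
```

```bash
python3 - <<'E'
from h import *
dark(snap('wrist')); go([.4849,.0266,.057],12.3-45)
E
```

```text
clamp 2 [486.  27.] exp [484.6  25.7] [13.5 44. ] theta 0.79
clamp 3 [626.9  58.3] exp [629.2  57.3] [16.4 47.6] theta 1.57
clamp 1 [454.4 173.9] exp [450.6 182.1] [28.8 42.7] theta 1.53
slide [0.001  0.0028 0.3793] ang [array([ 0.    , -0.0001, -0.0027]), array([-1.000e-04, -0.000e+00,  9.973e-01])] curyaw -33.2 q6 0.48 tcp [0.4845 0.0267 0.1139]
```

{"api": "arm_command", "payload": {
  "force": 50,
  "increments": [
    {"angular": [0,0,0],"slide": [0.002,0.003,0.2],"fingers": -0.2},
    {"angular": [0,0,0],"slide": [0.002,0.003,0.38],"fingers": -0.2},
    {"angular": [0,0,0],"slide": [0.002,0.003,0.38],"fingers": -0.2},
    {"angular": [0,0,0],"slide": [0.002,0.003,0.38],"fingers": -0.9},
    {"angular": [0,0,0],"slide": [0.002,0.003,0.38],"fingers": -0.9},
    {"angular": [0,0,0],"slide": [0.002,0.003,0.38],"fingers": -0.9},
    {"angular": [0,0,0],"slide": [0.002,0.003,0.38],"fingers": -0.9}
  ]
}}

```text
time: 67.9
ee_pos: [0.4851, 0.0269, 0.058]
tool_rot: [0.0, 0.879, 0.476, 0.001]
wrist_force: [-2.2, 1.7, 4.8]
width: 0.146
grasp_force: 50.0
```

{"api": "arm_command", "payload": {
  "increments": [
    {"angular": [0,0,0.04],"slide": [0,0,0],"fingers": -0.9},
    {"angular": [0,0,0.08],"slide": [0,0,0],"fingers": -0.9},
    {"angular": [0,0,0.12],"slide": [0,0,0],"fingers": -0.9},
    {"angular": [0,0,0.16],"slide": [0,0,0],"fingers": -0.9},
    {"angular": [0,0,0.2],"slide": [0,0,0],"fingers": -0.9},
    {"angular": [0,0,0.24],"slide": [0,0,0],"fingers": -0.9},
    {"angular": [0,0,0.26],"slide": [0,0,0],"fingers": -0.9},
    {"angular": [0,0,0.26],"slide": [0,0,0],"fingers": -0.9},
    {"angular": [0,0,0.26],"slide": [0,0,0],"fingers": -0.9}
  ]
}}

```text
time: 68.8
ee_pos: [0.4853, 0.0266, 0.058]
tool_rot: [0.0, 0.996, 0.089, 0.001]
wrist_force: [-0.9, -0.2, 4.9]
width: 0.144
grasp_force: 50.6
```

```bash
python3 - <<'E'
from h import *
s=observe(); print(s['torque'],s['width']); go([.4849,.0266,.115],12.3-90)
E
```

```text
[0.01802299 0.44516827 0.77551007] 0.14433596448599614
slide [-2.000e-03 -3.000e-04 -3.797e-01] ang [array([ 0.0003, -0.0005, -0.0114]), array([-8.000e-04, -5.000e-04,  9.886e-01])] curyaw -79.7 q6 1.29 tcp [0.4853 0.0266 0.058 ]
```

{"api": "arm_command", "payload": {
  "increments": [
    {"angular": [0,0,0],"slide": [0,0,0],"fingers": -0.2},
    {"angular": [0,0,0],"slide": [0,0,0],"fingers": -0.2},
    {"angular": [0,0,0],"slide": [0,0,0],"fingers": -0.2},
    {"angular": [0,0,0],"slide": [0,0,-0.2],"fingers": -0.2},
    {"angular": [0,0,-0.25],"slide": [0,0.2,-0.6],"fingers": -0.2},
    {"angular": [0,0,-0.5],"slide": [-0.3,0.6,-0.9],"fingers": -0.2},
    {"angular": [0,0,-0.5],"slide": [-0.3,0.6,-0.9],"fingers": -0.2},
    {"angular": [0,0,-0.5],"slide": [-0.3,0.6,-0.9],"fingers": -0.2},
    {"angular": [0,0,-0.5],"slide": [-0.3,0.6,-0.9],"fingers": -0.2},
    {"angular": [0,0,-0.5],"slide": [-0.3,0.6,-0.9],"fingers": -0.2},
    {"angular": [0,0,-0.5],"slide": [-0.3,0.6,-0.9],"fingers": -0.2},
    {"angular": [0,0,-0.5],"slide": [-0.3,0.6,-0.9],"fingers": -0.2},
    {"angular": [0,0,-0.5],"slide": [-0.3,0.6,-0.9],"fingers": -0.2},
    {"angular": [0,0,-0.5],"slide": [-0.3,0.6,-0.9],"fingers": -0.2},
    {"angular": [0,0,-0.5],"slide": [-0.3,0.6,-0.9],"fingers": -0.2},
    {"angular": [0,0,-0.5],"slide": [-0.3,0.6,-0.9],"fingers": -0.2}
  ]
}}

```text
time: 70.4
ee_pos: [0.4562, -0.0699, 0.1918]
tool_rot: [-0.0, 0.642, 0.767, 0.0]
wrist_force: [-0.2, 0.4, -0.1]
width: 0.402
grasp_force: 0.0
```

```bash
python3 - <<'E'
from h import *
print(observe()['ee_pos']); im=snap('wrist','w20.png'); dark(im); handle(im,.07)
f=cv2.cvtColor(np.asarray(im['frame']),cv2.COLOR_RGB2BGR)
cv2.polylines(f,[w2pix(im,jigpts([.5399,.1197],12.3,[(.038,.086),(-.038,.086),(-.038,-.086),(.038,-.086)],.042),True).round().astype(int)],True,(0,0,255),1)
cv2.imwrite('pics/w20b.png',cv2.resize(f,(800,600)))
E
```

```text
[ 0.4562447  -0.06991996  0.19183865]
clamp 3 [625.5  55.9] exp [629.2  57.3] [14.2 51.3] theta 1.56
clamp 2 [484.9  24.2] exp [484.6  25.7] [12.1 42.6] theta -1.52
H [253. 282.] [ 475.5 -175.8] [88.3 29.4] 10.1
H [237. 233.] [ 448.9 -119.9] [ 9.6 23.5] 35.2
```

View pics/w20b.png

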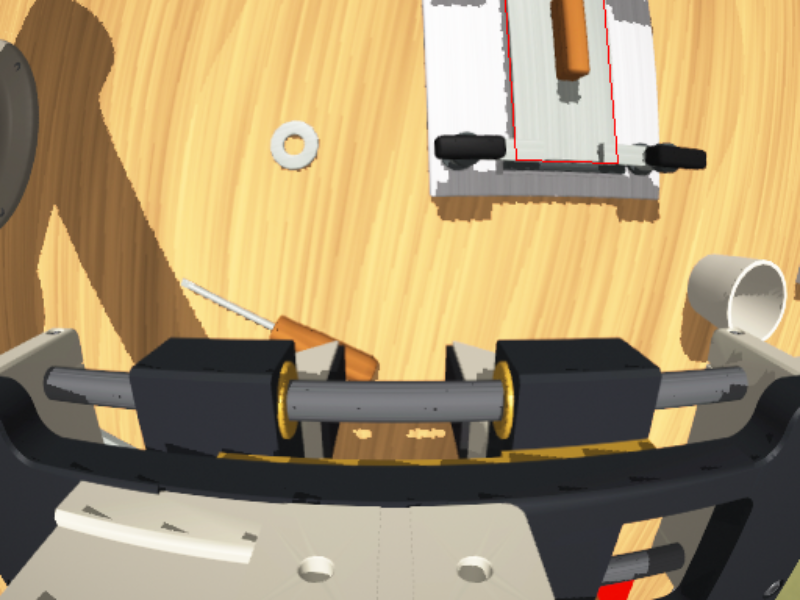

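Final view: the plate is on its outline at (565,80), and the bars of clamps 2 (470,147) and 3 (675,157) lie along jig x, fully home. The arm is clear of everything, so I'm handing in.

```bash
python3 -c "
from cell import arm
print(arm.sign_off())"
```

```text
the job is handed in; nothing more can be done
None
```

The job is handed in, with no verdict returned: three tiles are seated in pockets 1–3, the plate is flat on its rails, and all four clamps went to half and then to their stops in crisscross order by about 69 s of robot time.

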